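Assemble the noodle extruder head and screw its ring nut tight

TASK

Put the extruder head standing on the table together: lower the steel mandrel plate, pin up, into the barrel, then the brass die, nose up, over the pin, then set the ring nut on the barrel and screw it clockwise until it is tight against its stop and clamps the stack down on the sprung seat. Let go, and leave the bowl, spoon, scraper and rice paddle where they are.

Things in the scene. Friction and masses are not known exactly. Their poses are not given: they have to be found in the camera images.
- barrel: extruder head: upright stainless barrel, 76 mm outer diameter, on a round mounting flange 128 mm wide and 13 mm thick; it stands fixed on the table, 115 mm high, open at the top. Origin: centre of its underside, z up.
- mouth (a point): centre of the barrel's open mouth, level with its rim, 115 mm above the table; axes as the barrel's. The bore below it is 67 mm wide and 20 mm deep, down to the black sprung seat ring.
- thread (a point): point on the barrel's axis 13 mm below the rim, axes as the barrel's. At this level three equal coarse right-hand thread ridges run round the barrel's outside (4.5 to 13 mm below the rim, out to 84 mm diameter), each with a solid stop at its lower end. Between them are three open entry gaps, 60 degrees wide, centred at 0, 120 and 240 degrees from this x axis, each marked by a dark upright line.
- seat (a joint): how far the sprung seat ring in the barrel is pressed down, m: 0 free, 0.003 with the ring nut screwed home, 0.004 bottomed. It resists with 12.5 N from the first and 20 N at 0.003; the weight of the parts alone does not press it.
- mandrel: mandrel plate: steel disc 64 mm across, 8 mm thick, with four spokes, its lower edge tapered in to 57 mm; in its middle an upright round pin, 14 mm diameter, top 42 mm above the underside; 0.14 kg. Stands pin up. Origin: centre of its underside, z up along the pin. Seated, its underside is 20 mm below the barrel's rim (23 mm when clamped) and the pin stands up out of the mouth.
- die: brass die, 37 mm high, about 0.28 kg: flange 64 mm across and 17 mm high, lower edge tapered in to 56 mm; above it a round nose 50 mm across and 20 mm high; a 24 mm bore runs through. Stands nose up. Origin: centre of its underside, z up. Seated over the pin, its underside is 12 mm below the rim (15 when clamped), so the flange top stands 5 mm above the rim (2 when clamped).
- ring_nut: aluminium ring nut, 44 mm high, about 0.26 kg, standing collar up: skirt 95 mm across and 26 mm high with three grip lugs on its outside (13 mm wide, reaching 57 mm from the axis); above it a fluted collar, 64 mm across and 18 mm high, with a 55 mm opening that clears the die's nose. Origin: centre of its underside, z up; its grip lugs are at 0, 120 and 240 degrees from its x axis.
- nut_lugs (a point): point on the ring nut's axis 2.5 mm above its underside, axes as the nut's: level of three thread lugs inside the skirt, 14 degrees wide, right behind the grip lugs. They pass down the barrel's gaps when nut and barrel yaw are equal (or 120 or 240 degrees apart), within 20 degrees. The nut then rests on the die's flange, its underside 100 mm above the barrel's underside.
- nut_collar (a point): point on the ring nut's axis halfway up the collar, 35 mm above the nut's underside. Turned clockwise from above the nut is drawn down 3 mm, to 97 mm above the barrel's underside; from equal yaw it is home after 60 degrees and meets the stops at 77 degrees. Turning takes up to about 0.8 N m; it stays where it is left.
- scraper: bench scraper with a blue handle, 89 x 124 x 18 mm; origin: centre of its underside; a bystander
- spoon: white measuring spoon, 132 mm long, 16 mm high; origin: centre of its underside; a bystander
- red_bowl: vermilion lacquer bowl, 150 mm across, 60 mm high; origin: centre of its underside; a bystander
- paddle: white rice paddle lying flat, 231 x 64 x 5 mm; origin: centre of its underside; a bystander
Mind the look-alikes: they are no part of the job. Several things have the shape of the die; the one meant has the colours described above.

How it is judged:
On the way, in this order (a step that is already met when the one before it is completed fails the run):
1. the mandrel plate sits in the barrel on the seat, pin up (horizontal distance between mandrel and mouth below 0.004 m and angle between mandrel's own z axis and vertical below 0.06 rad and z of mandrel in the frame of barrel between 0.088 and 0.0975 m), for 0.2 s.
2. the die sits over the pin on the mandrel plate, nose up (all of step 1 and horizontal distance between die and mouth below 0.004 m and angle between die's own z axis and vertical below 0.06 rad and z of die in the frame of barrel between 0.096 and 0.1055 m), for 0.2 s.
3. the ring nut is on the barrel and screwed down so that it presses the stack onto the seat (all of step 2 and horizontal distance between ring_nut and mouth below 0.004 m and angle between ring_nut's own z axis and vertical below 0.06 rad and z of ring_nut in the frame of barrel below 0.0985 m and value of joint seat above 0.0022 m), for 0.2 s.
At the end, for the whole second after the job is handed in: Mandrel plate at the bottom of the bore, die on it, ring nut on the barrel, all upright within 4 mm of its axis and at rest; the nut drawn down to 98.5 mm or less above the barrel's underside, keeping the seat pressed by more than 2.2 mm by itself (all of step 3 and linear speed of each of mandrel, die, ring_nut below 0.02 m/s); the robot touches nothing.
It fails at once if a bystander (scraper) is shifted by more than 30 mm (distance of scraper from where it was at the start of the episode above 0.03 m).
It fails at once if a bystander (spoon) is shifted by more than 30 mm (distance of spoon from where it was at the start of the episode above 0.03 m).
It fails at once if a bystander (red bowl) is shifted by more than 30 mm (distance of red_bowl from where it was at the start of the episode above 0.03 m).
It fails at once if a bystander (paddle) is shifted by more than 30 mm (distance of paddle from where it was at the start of the episode above 0.03 m).
It also fails if it takes over 72 s, if anything falls off the work surface, if the arm or the gripper's body presses on something with over 40 N, if the wrist force passes 120 N, or if a joint passes its speed limit or range.

ROBOT

A 7-joint arm with a two-finger parallel gripper is mounted at the origin on a cart in front of the work surface, level with it; the furniture and walls round the work are solid. World frame = base frame: x ahead of the robot, y to its left, z up, the work surface at z = 0. Lengths are in m, angles in rad, forces in N, time in s.
With the tool pointing down it reaches from about 0.4 to 0.85 m from the base axis. Payload 4.5 kg.
Tool frame: the origin (TCP) lies between the finger pads; the fingertips stand 8 mm ahead of it and the grasp point (between the pads) lies 11 mm behind it; z points along the fingers, y is the direction in which the jaws open and shut (so a half turn about z gives the same grasp; the last joint's range is limited). The gripper opens to 88 mm and grips with 3 to 60 N. Pads are 18 mm wide; open, the fingers measure 123 mm over their backs; the gripper's body (75 mm by 187 mm) begins 45 mm behind the grasp point.
Start: joints at [1.255, 0.689, -0.195, 1.565, 0.157, 0.902, -0.215], TCP at [0.214, -0.587, 0.247] pointing down, gripper open.
Joint ranges: [-3.01, 3.01], [-0.46, 2.08], [-1.47, 1.51], [0.13, 2.56], [-1, 4.14], [0.04, 2.09], [-2.66, 2.66]. Speed limits (rad/s): [2.57, 2.57, 3.14, 3.14, 3.14, 3.14, 3.14].

INTERFACE

Orientations are given as a unit quaternion [x, y, z, w].
In Python, from plant import r gives the robot as it stands.
- The arm moves only by the tool carry_out, never from a script. Its argument "commands" is a list that holds one entry, the list of rows, each a list of 7 numbers: the turn, a rotation vector about the tool's x, y, z in rad, then the shift along the tool's x, y, z in cm, then the finger opening in cm, from 0 to 8.81. A call has 1 to 10 rows; each row is the pose to reach, as a shift and turn from the pose commanded when the call began, along the tool's axes at that moment; what a row does not reach only later rows make up. A row lasts 1/12 s, in which the tool goes at most 41.7 mm and 7.16 degrees, less where a joint would pass 70% of its speed; a pose out of reach is approached as far as the arm can. A call with a gripper value outside its range is refused whole. The fingers move at their own pace and stop on an object; "force" is the grip in N (left out, the last holds). Time passes only in rows, so rows that repeat a pose let the fingers close. It gives the time, the measured TCP pose, the force and the opening at its end, in the units of the state.
- r.get_state(): the state, without advancing time (a new reading comes with each control period).
- r.snapshot(name): name is "side" or "top" or "wrist"; returns a dict with "pixels" (384x512x3 uint8, red, green, blue), "mtx" (3x3 intrinsics, pixels), "xyz" and "rotation" of the camera in the world. Camera axes: x right, y down, z forward; pixel columns grow to the right and rows downward; lengths in m; the calibration is good to about 2 mm. A picture is of the moment at which its call begins. There is no depth.
- r.finish_job(): hands the job in, once; it reports no verdict.
The state is a dict: "clock": time; "q": joint angles; "qd": joint speeds; "joint_torque": joint torques, N m; "tool_pos": TCP position; "eef_rot": TCP orientation; "contact_force": force on the tool from outside, world axes, zero at the start; "moment": the same for the moment, N m; "opening": opening from 0.0 (shut) to 1.0 (fully open).
Only numpy, scipy, OpenCV 4.12 (cv2) and the standard library are available. Lean on these libraries where they do the work, as an engineer would, in place of code of your own. Each camera call takes 0.05 s, during which the arm holds its last target.

## Working session

There is one attempt and no reset: what is moved stays moved. The work goes in short steps, Python scripts to look and compute and a tool call to move; the robot and the scene stay as the last step left them, time stands still between calls to the robot, and variables do not carry over. Pictures are saved under pics/ and viewed, and the job is handed in when it is done.

Besides the shell and the picture viewer there is one more tool, called after ">>>" as name([rows], argument=value, ...), one row to a line, values as JSON. carry_out: Moves the arm, as the interface text tells. Its arguments: {"type":"object","properties":{"commands":{"type":"array"},"force":{"type":"number"}},"required":["commands"]}

```bash
ls; mkdir -p pics; python3 - <<'E'
from plant import r
import cv2
s=r.get_state()
for k,v in s.items(): print(k,v)
for n in ["side","top","wrist"]:
    d=r.snapshot(n); cv2.imwrite(f"pics/{n}0.png",d["pixels"][:,:,::-1]); print(n,d["mtx"],d["xyz"],d["rotation"])
print(r.get_state()["clock"])
E
```

```text
pics
clock 0.0
q [ 1.25481554  0.68998229 -0.19456646  1.56633031  0.15728245  0.90249594
 -0.21505636]
qd [ 1.88967992e-04 -5.48151505e-05  1.23892035e-03 -7.89586985e-05
  8.53504933e-04  1.12476036e-03 -5.97036490e-04]
joint_torque [ 6.62927941e-04 -5.27572417e+01 -1.26711611e+00 -1.53430349e+01
 -5.27630048e-02  6.77433360e-03  1.59090405e-04]
tool_pos [ 0.2139578  -0.5865841   0.24591606]
eef_rot [ 9.84731635e-01  1.74076926e-01 -2.00300751e-04 -8.89379385e-04]
contact_force [ 0.27971788 -0.68392192 -0.37424738]
moment [-0.01306211 -0.03173469  0.03652698]
opening 1.0017395641696123
side [[493.16633569   0.         246.25768304]
 [  0.         493.16633569 200.46062625]
 [  0.           0.           1.        ]] [1.25418995 0.06451398 1.26324521] [ 0.6596156   0.69832222 -0.20459959 -0.18812854]
top [[361.61447072   0.         252.91573159]
 [  0.         361.61447072 193.48138888]
 [  0.           0.           1.        ]] [0.38255864 0.02022906 1.15415821] [-0.6940015   0.71577888 -0.04997559  0.05937125]
wrist [[302.7010501    0.         258.70317295]
 [  0.         302.7010501  189.18284779]
 [  0.           0.           1.        ]] [ 0.27999221 -0.56215686  0.38286771] [ 0.81131338 -0.56760151 -0.08086271  0.11428192]
0.15
```

View pics/side0.png

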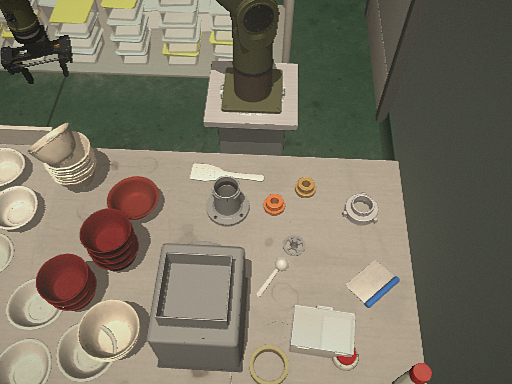

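View pics/top0.png

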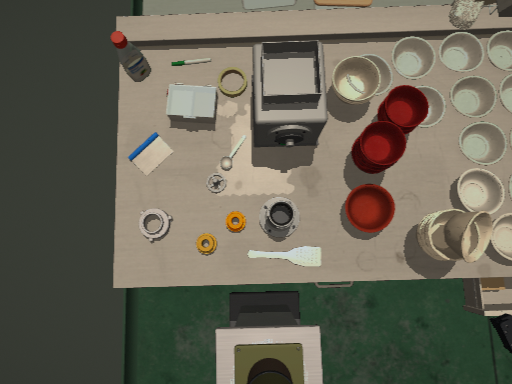

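View pics/wrist0.png

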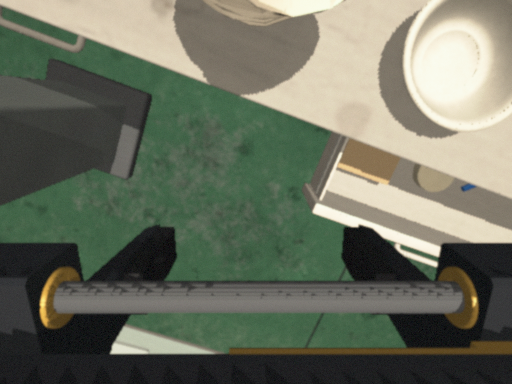

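```bash
cat > h.py <<'E'
import numpy as np, cv2
from scipy.spatial.transform import Rotation as R
def cam(d):
    return d["mtx"],np.array(d["xyz"]),R.from_quat(d["rotation"]).as_matrix()
def back(d,uv,z):
    K,p,M=cam(d); uv=np.atleast_2d(uv).astype(float)
    v=np.c_[uv,np.ones(len(uv))]@np.linalg.inv(K).T@M.T
    return p+v*((z-p[2])/v[:,2])[:,None]
def proj(d,P):
    K,p,M=cam(d); c=(np.atleast_2d(P)-p)@M; c=c@K.T
    return c[:,:2]/c[:,2:]
def crop(d,x0,y0,x1,y1,s,name):
    im=d["pixels"][y0:y1,x0:x1,::-1]
    cv2.imwrite("pics/"+name,cv2.resize(im,None,fx=s,fy=s,interpolation=cv2.INTER_CUBIC))
E
python3 - <<'E'
from plant import r
from h import *
import pickle
t=r.snapshot("top"); s=r.snapshot("side"); pickle.dump((t,s),open("ts.pkl","wb"))
crop(t,125,165,325,275,4,"t1.png"); crop(s,200,160,390,270,4,"s1.png")
for n,uv in dict(barrel=(281,215),die1=(236,221),die2=(206,243),nut=(154,223),mand=(217,183),spoon=(227,163)).items(): print(n,back(t,uv,.03))
for n,uv in dict(die1=(274,204),die2=(306,187),nut=(361,208),mand=(294,245)).items(): print(n,back(s,uv,.03))
E
```

```text
barrel [[ 0.48760428 -0.05281401  0.03      ]]
die1 [[0.47325572 0.08778517 0.03      ]]
die2 [[0.40820554 0.18195906 0.03      ]]
nut [[0.47493036 0.34389707 0.03      ]]
mand [[0.59541925 0.14525572 0.03      ]]
spoon [[0.65928838 0.11236397 0.03      ]]
die1 [[0.48508935 0.09196881 0.03      ]]
die2 [[0.41967291 0.18623909 0.03      ]]
nut [[0.48497879 0.34623597 0.03      ]]
mand [[0.61698847 0.15169982 0.03      ]]
```

View pics/t1.png

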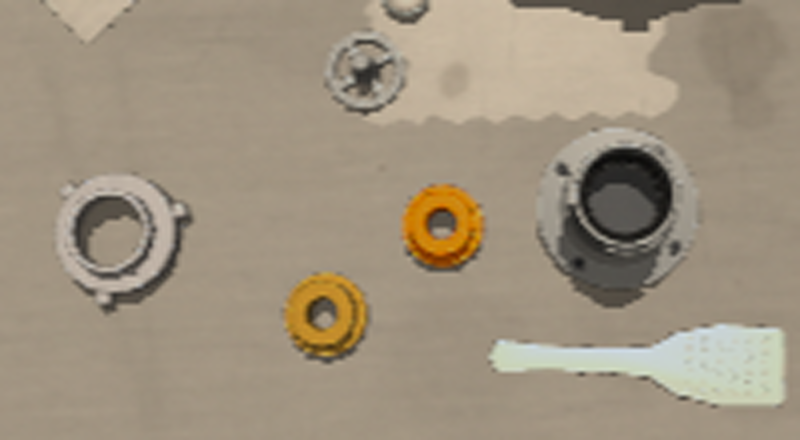

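View pics/s1.png

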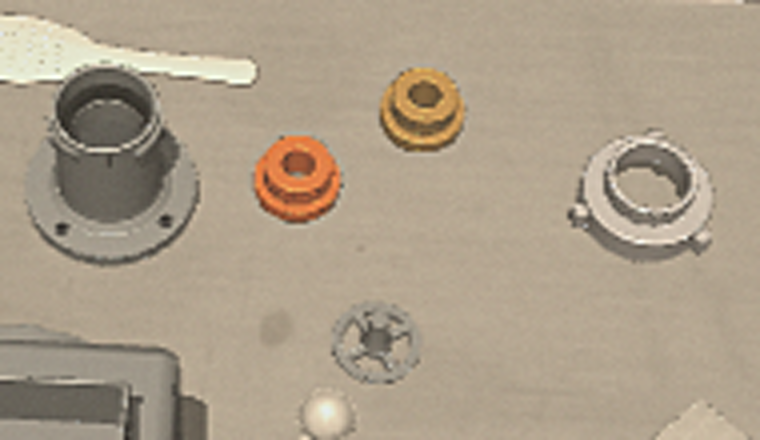

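```bash
cat > fit.py <<'E'
from h import *
import pickle
M=dict(barrel=[(64,13),(38,115),(33.5,115)],die=[(32,17),(25,37),(12,37)],
 mandrel=[(32,8),(7,42)],nut=[(47.5,26),(32,44),(27.5,44)])
a=np.linspace(0,2*np.pi,120,endpoint=False); C=np.c_[np.cos(a),np.sin(a),0*a]
def pts(name,x,y): 
    return [np.array([x,y,z/1e3])+C*rr/1e3 for rr,z in M[name]]
def fit(d,name,x,y,span=.02,sig=1.0):
    im=d["pixels"].astype(np.float32)
    im=cv2.GaussianBlur(im,(0,0),sig)
    gx=cv2.Sobel(im,cv2.CV_32F,1,0); gy=cv2.Sobel(im,cv2.CV_32F,0,1)
    G=np.stack([gx,gy],-1) # h,w,3,2
    def score(x,y):
        s=0
        for (rr,z),P in zip(M[name],pts(name,x,y)):
            q=proj(d,P).astype(np.float32)
            o=proj(d,P+C*.0005)-q; o/=np.linalg.norm(o,axis=1)[:,None]
            g=[]
            for c in range(3):
                g.append(cv2.remap(gx[...,c],q[:,0],q[:,1],1).ravel()*o[:,0]+cv2.remap(gy[...,c],q[:,0],q[:,1],1).ravel()*o[:,1])
            g=np.abs(np.array(g)).sum(0)
            s+=np.minimum(g,200).sum()
        return s
    for st,sp in ((.002,span),(.0005,.003)):
        gr=np.arange(-sp,sp+1e-9,st)
        b=max((score(x+i,y+j),x+i,y+j) for i in gr for j in gr); x,y=b[1:]
    return x,y,b[0]
def overlay(d,name,x,y,box,s,fn):
    x0,y0,x1,y1=box
    im=cv2.resize(np.ascontiguousarray(d["pixels"][y0:y1,x0:x1,::-1]),None,fx=s,fy=s,interpolation=cv2.INTER_CUBIC)
    for P,col in zip(pts(name,x,y),[(0,255,0),(255,0,255),(255,255,0)]):
        q=(proj(d,P)-[x0,y0]+.5)*s-.5
        cv2.polylines(im,[np.round(q).astype(np.int32)],True,col,1)
    cv2.imwrite("pics/"+fn,im); return im
E
python3 - <<'E'
from fit import *
t,s=pickle.load(open("ts.pkl","rb"))
g=dict(barrel=(.485,-.047),die=(.412,.182),mandrel=(.604,.148),nut=(.478,.344))
tiles=[]
for n,(x,y) in g.items():
    ft=fit(t,n,x,y); fs=fit(s,n,x,y); print(n,np.round(ft,4),np.round(fs,4))
    for d,f in ((t,ft),(s,fs)):
        c=proj(d,[f[0],f[1],.03])[0].astype(int); w=25 if n!="barrel" else 32
        im=overlay(d,n,f[0],f[1],(c[0]-w,c[1]-w,c[0]+w,c[1]+w),4,"tmp.png")
        tiles.append(cv2.resize(im,(200,200)))
cv2.imwrite("pics/ov.png",np.vstack([np.hstack(tiles[0::2]),np.hstack(tiles[1::2])]))
E
```

```text
barrel [ 4.82500000e-01 -4.90000000e-02  5.89528018e+04] [ 4.83000000e-01 -4.75000000e-02  6.38419195e+04]
die [4.08500000e-01 1.87000000e-01 6.90307302e+04] [4.08500000e-01 1.85000000e-01 6.91973889e+04]
mandrel [5.95500000e-01 1.48000000e-01 4.34715925e+04] [6.19000000e-01 1.41500000e-01 3.00098856e+04]
nut [4.73500000e-01 3.45500000e-01 6.66726472e+04] [4.80000000e-01 3.48500000e-01 6.60151306e+04]
```

View pics/ov.png

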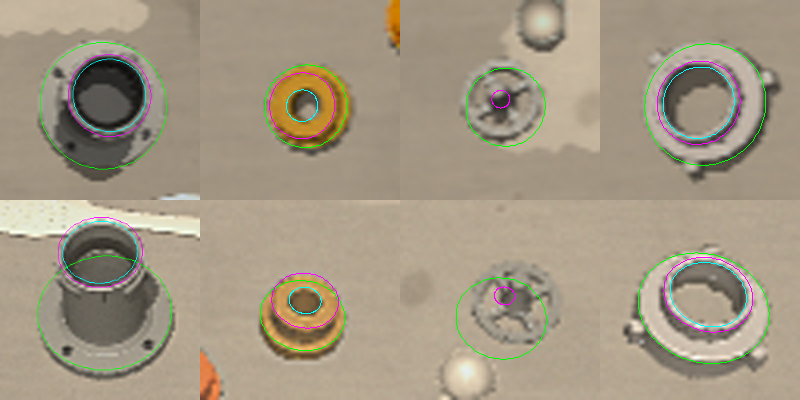

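```bash
python3 - <<'E'
from fit import *
t,s=pickle.load(open("ts.pkl","rb"))
crop(t,197,163,237,203,10,"a.png");crop(s,274,225,314,265,10,"b.png")
cv2.imwrite("pics/ab.png",np.hstack([cv2.imread("pics/a.png"),cv2.imread("pics/b.png")]))
print(back(t,(216.5,183),.008),back(s,(294,245.5),.008))
E
```

```text
[[0.59963764 0.14931838 0.008     ]] [[0.60721423 0.153267   0.008     ]]
```

View pics/ab.png

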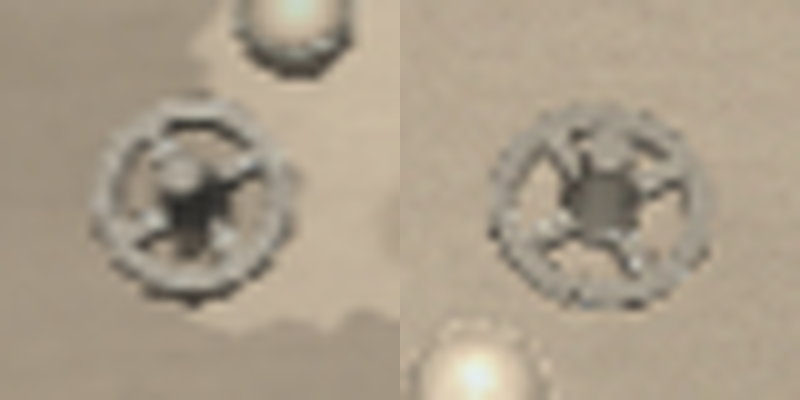

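```bash
cat > mv.py <<'E'
from h import *
def down(yaw): # tool x at yaw (deg), z down
    return R.from_euler('z',yaw,degrees=True)*R.from_quat([1,0,0,0])
def rel(s,xyz,yaw):
    R0=R.from_quat(s["eef_rot"]); t=R0.inv().apply(np.array(xyz)-s["tool_pos"])*100
    w=(R0.inv()*down(yaw)).as_rotvec()
    return np.round(w,3),np.round(t,2)
def yaw(s): 
    x=R.from_quat(s["eef_rot"]).apply([1,0,0]); return np.degrees(np.arctan2(x[1],x[0]))
def show(s):
    z=R.from_quat(s["eef_rot"]).apply([0,0,1])
    print("t",round(s["clock"],2),"pos",np.round(s["tool_pos"],4),"yaw",round(yaw(s),2),"tilt",np.round(z[:2],3),"q",np.round(s["q"],2),"F",np.round(s["contact_force"],1),"M",np.round(s["moment"],2),"op",round(s["opening"]*88.1,1))
E
python3 - <<'E'
from plant import r
from mv import *; import pickle
s=r.get_state(); show(s)
d=r.snapshot("wrist"); K,p,M=cam(d); Rt=R.from_quat(s["eef_rot"]).as_matrix()
print("cam in tool",Rt.T@(p-s["tool_pos"]),"\n",Rt.T@M)
for x in [((.35,-.3,.42),20),((.48,.12,.38),20),((.48,.12,.38),0)]: print(*rel(s,*x))
t,_=pickle.load(open("ts.pkl","rb"))
print(back(t,[(440,235),(480,235),(500,240)],.15))
E
```

```text
t 0.25 pos [ 0.2141 -0.5869  0.2463] yaw 20.04 tilt [-0.     0.001] q [ 1.25  0.69 -0.19  1.57  0.16  0.9  -0.22] F [0.7 0.2 0.6] M [-0.05 -0.03 -0.02] op 88.2
cam in tool [ 0.07040309 -0.00059655 -0.13689064] 
 [[-2.14552614e-04 -9.60829891e-01 -2.77138729e-01]
 [ 9.99999955e-01 -2.64591752e-04  1.43159565e-04]
 [-2.10880611e-04 -2.77138686e-01  9.60829904e-01]]
[-0.001  0.     0.001] [ 22.6  -22.31 -17.35]
[-0.001  0.     0.001] [ 49.21 -57.3  -13.32]
[-0.001  0.     0.35 ] [ 49.21 -57.3  -13.32]
[[ 0.40793737 -0.47759267  0.15      ]
 [ 0.40464826 -0.58606933  0.15      ]
 [ 0.38950161 -0.63835641  0.15      ]]
```

>>> carry_out([
  [[0,0,0,3,-2,-5,8.8],[0,0,0,6,-5,-9,8.8],[0,0,0,10,-9,-12,8.8],[0,0,0,13,-12,-15,8.8],[0,0,0,15,-15,-16,8.8],[0,0,0,17.5,-18,-17,8.8],[0,0,0,20,-20.5,-17.3,8.8],[0,0,0,22.6,-23,-17.3,8.8],[0,0,0.05,25,-26,-17.3,8.8],[0,0,0.1,27.5,-29.2,-17.3,8.8]],
])

```text
clock: 1.13
tool_pos: [0.3594, -0.2554, 0.4187]
eef_rot: [0.992, 0.123, 0.001, 0.001]
contact_force: [0.7, -0.5, -0.6]
opening: 1.001
```

```bash
python3 - <<'E'
from plant import r
from mv import *
s=r.get_state(); show(s)
for x in [((.48,.12,.36),0),((.46,.15,.38),0)]: print(*rel(s,*x))
E
```

```text
t 1.13 pos [ 0.3594 -0.2554  0.4187] yaw 14.16 tilt [ 0.002 -0.001] q [ 0.73  0.24 -0.28  1.8   0.08  1.1  -0.9 ] F [ 0.7 -0.5 -0.6] M [ 0.03 -0.06 -0.01] op 88.2
[ 0.001 -0.002  0.247] [ 20.87 -33.46   5.85]
[ 0.001 -0.002  0.247] [ 19.67 -36.86   3.84]
```

```bash
python3 - <<'E'
from plant import r
from mv import *
s=r.get_state()
for x in [((.47,.14,.38),90),((.47,.14,.38),60)]: print(*rel(s,*x))
E
```

```text
[ 0.002 -0.    -1.324] [ 20.4  -35.64   3.85]
[ 0.002 -0.001 -0.8  ] [ 20.4  -35.64   3.85]
```

>>> carry_out([
  [[0,0,-0.12,2,-3.5,0,8.8],[0,0,-0.24,4,-7,0.3,8.8],[0,0,-0.36,6,-10.5,0.7,8.8],[0,0,-0.48,8,-14,1,8.8],[0,0,-0.6,10,-17.5,1.5,8.8],[0,0,-0.72,12,-21,2,8.8],[0,0,-0.84,14,-24.5,2.5,8.8],[0,0,-0.96,16,-28,3,8.8],[0,0,-1.08,18,-31.5,3.5,8.8],[0,0,-1.2,20.4,-35.6,3.8,8.8]],
])

```text
clock: 1.97
tool_pos: [0.4666, 0.134, 0.3798]
eef_rot: [0.747, 0.665, -0.0, 0.0]
contact_force: [1.2, -0.7, -0.3]
opening: 0.998
```

```bash
python3 - <<'E'
from plant import r
from mv import *; import pickle
show(r.get_state())
s=r.get_state(); d=r.snapshot("wrist"); pickle.dump((s,d),open("w1.pkl","wb")); show(r.get_state())
cv2.imwrite("pics/w1.png",d["pixels"][:,:,::-1])
E
```

```text
t 1.97 pos [0.4666 0.134  0.3798] yaw 83.37 tilt [-0.    -0.001] q [ 0.09  0.4  -0.69  1.76  0.29  1.09 -0.81] F [ 1.2 -0.7 -0.3] M [-0.03 -0.14  0.05] op 87.9
t 2.02 pos [0.4675 0.144  0.3802] yaw 84.31 tilt [0.002 0.009] q [ 0.08  0.41 -0.7   1.75  0.29  1.08 -0.81] F [2.1 7.4 2.1] M [ 0.52 -0.27 -0.02] op 87.9
```

View pics/w1.png

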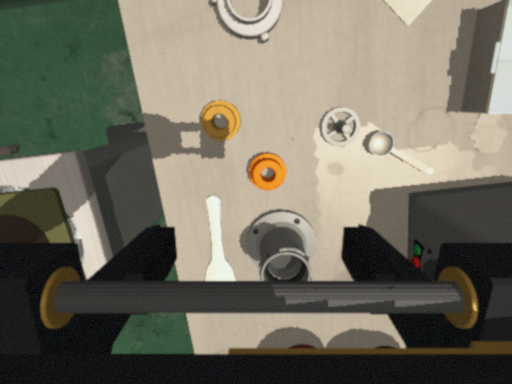

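```bash
python3 - <<'E'
from plant import r
from fit import *; from mv import *
s=r.get_state(); d=r.snapshot("wrist"); pickle.dump((s,d),open("w2.pkl","wb")); show(r.get_state())
M["mandrel"]=[(32,8),(25.5,8),(7,42)]
tiles=[]
for n,(x,y) in dict(barrel=(.483,-.048),die=(.4085,.186),mandrel=(.603,.151),nut=(.477,.347)).items():
    f=fit(d,n,x,y,.014); print(n,np.round(f[:2],4))
    c=proj(d,[f[0],f[1],.03])[0].astype(int); w=48
    c[1]=max(c[1],48)
    tiles.append(overlay(d,n,f[0],f[1],(c[0]-w,c[1]-w,c[0]+w,c[1]+w),4,"tmp.png"))
cv2.imwrite("pics/ov2.png",cv2.resize(np.vstack([np.hstack(tiles[:2]),np.hstack(tiles[2:])]),(600,600)))
E
```

```text
t 2.07 pos [0.4667 0.1401 0.3802] yaw 83.82 tilt [0.    0.006] q [ 0.09  0.41 -0.7   1.75  0.28  1.09 -0.81] F [-0.9 -0.4 -0.6] M [-0.1  -0.13 -0.  ] op 88.2
barrel [ 0.484  -0.0475]
die [0.407 0.184]
mandrel [0.6035 0.149 ]
nut [0.475 0.339]
```

View pics/ov2.png

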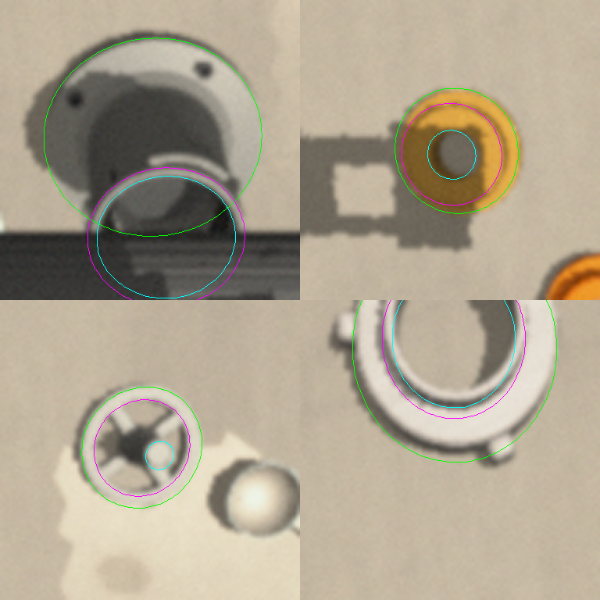

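```bash
python3 - <<'E'
from plant import r
from mv import *
s=r.get_state(); show(s)
d=r.snapshot("wrist"); R0=R.from_quat(s["eef_rot"])
for z in [0,.008,.05,.1,.15]: print(z,proj(d,s["tool_pos"]+R0.apply([0,0,z])))
for x in [((.6035,.10,.17),84),((.6035,.149,.12),84)]: print(*rel(r.get_state(),*x))
E
```

```text
t 2.07 pos [0.4667 0.1401 0.3802] yaw 83.82 tilt [0.    0.006] q [ 0.09  0.41 -0.7   1.75  0.28  1.09 -0.81] F [-0.9 -0.4 -0.6] M [-0.1  -0.13 -0.  ] op 88.2
0 [[260.94133298 250.64005073]]
0.008 [[260.82865392 243.44541527]]
0.05 [[260.37962456 214.77458305]]
0.1 [[260.0360429  192.83665901]]
0.15 [[259.80418979 178.03267892]]
[-0.001 -0.002 -0.01 ] [-2.06 14.04 20.98]
[-0.001 -0.002 -0.01 ] [ 2.8  13.49 25.99]
```

>>> carry_out([
  [[0,0,0,0.5,2.5,3,8],[0,0,0,1,5,6,7],[0,0,0,1.5,7.5,9,6],[0,0,0,2,10,12,5],[0,0,0,2.5,12,15,4.4],[0,0,0,2.8,13.5,18.5,4.4],[0,0,0,2.8,13.5,22,4.4],[0,0,0,2.8,13.5,25,4.4],[0,0,0,2.8,13.5,26,4.4],[0,0,0,2.8,13.5,26,4.4]],
])

```text
clock: 2.95
tool_pos: [0.6024, 0.1414, 0.1178]
eef_rot: [0.749, 0.662, -0.003, -0.0]
contact_force: [-0.5, 1.1, 0.4]
opening: 0.503
```

```bash
python3 - <<'E'
from plant import r
from fit import *; from mv import *
d=r.snapshot("wrist"); d=r.snapshot("wrist"); s=r.get_state(); show(s)
M["mandrel"]=[(32,8),(25.5,8),(7,42)]
f=fit(d,"mandrel",.6035,.149,.01); print(f)
c=proj(d,[f[0],f[1],.02])[0].astype(int);print(c)
overlay(d,"mandrel",f[0],f[1],(0,0,512,384),1.5,"m1.png")
print(rel(s,(f[0],f[1],.022),84))
E
```

```text
t 3.05 pos [0.6048 0.1435 0.1215] yaw 83.0 tilt [0.002 0.   ] q [-0.04  0.88 -0.49  1.67  0.58  0.74 -0.94] F [0.  0.2 0.4] M [-0.02 -0.12  0.  ] op 44.0
(np.float64(0.6035), np.float64(0.1505), np.float64(33732.35250798281))
[258 183]
(array([ 0.002, -0.   , -0.017]), array([ 0.67, -0.23,  9.95]))
```

View pics/m1.png

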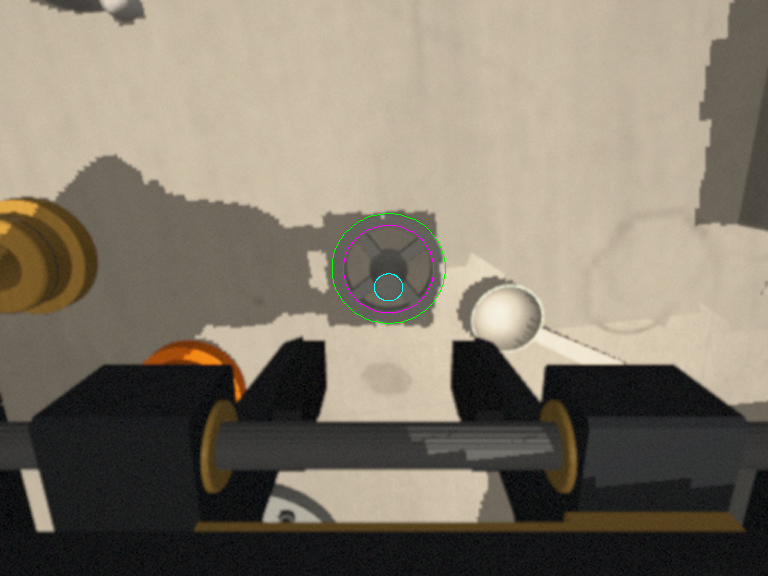

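>>> carry_out([
  [[0,0,0,0.7,-0.2,2,3],[0,0,0,0.7,-0.2,4.5,3],[0,0,0,0.7,-0.2,7,3],[0,0,0,0.7,-0.2,9,3],[0,0,0,0.7,-0.2,9.9,3],[0,0,0,0.7,-0.2,9.9,3],[0,0,0,0.7,-0.2,9.9,1],[0,0,0,0.7,-0.2,9.9,0.8],[0,0,0,0.7,-0.2,9.9,0.8],[0,0,0,0.7,-0.2,9.9,0.8]],
], force=30)

```text
clock: 3.88
tool_pos: [0.6044, 0.1517, 0.0231]
eef_rot: [0.749, 0.663, 0.002, 0.001]
contact_force: [0.0, -0.3, 7.6]
opening: 0.148
```

```bash
python3 - <<'E'
from plant import r
from fit import *; from mv import *
d=r.snapshot("wrist"); s=r.get_state(); show(s)
cv2.imwrite("pics/m2.png",d["pixels"][:,:,::-1])
print(rel(s,(.484,-.0475,.20),84))
E
```

```text
t 3.93 pos [0.6043 0.1517 0.0232] yaw 83.05 tilt [0.003 0.001] q [-0.1   1.02 -0.4   1.69  0.67  0.57 -1.03] F [-0.2 -0.2  6.7] M [-0.12 -0.06 -0.06] op 13.1
(array([ 0.003, -0.001, -0.017]), array([-21.2 ,  -9.48, -17.74]))
```

View pics/m2.png

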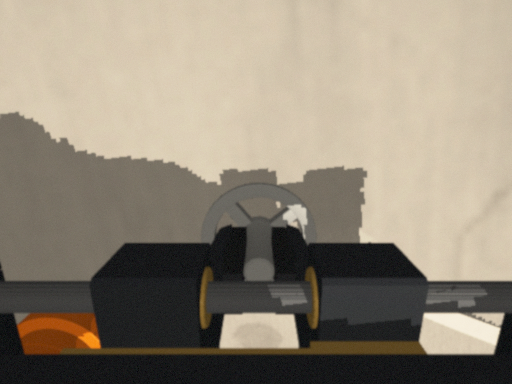

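```bash
python3 - <<'E'
from fit import *
t,s=pickle.load(open("ts.pkl","rb"))
for z in (0,.1,.2): print(z,back(t,[(253,145),(325,145),(291,145),(264,98)],z).round(3).tolist(), back(s,[(150,360),(245,370),(163,245),(245,250)],z).round(3).tolist())
crop(t,230,30,350,250,3,"mach.png")
E
```

```text
0 [[0.725, 0.028, 0.0], [0.717, -0.209, 0.0], [0.72, -0.097, 0.0], [0.887, -0.014, 0.0]] [[0.946, -0.206, 0.0], [0.957, 0.035, 0.0], [0.622, -0.221, 0.0], [0.625, 0.015, 0.0]]
0.1 [[0.695, 0.027, 0.1], [0.688, -0.189, 0.1], [0.691, -0.087, 0.1], [0.843, -0.011, 0.1]] [[0.97, -0.184, 0.1], [0.98, 0.037, 0.1], [0.672, -0.199, 0.1], [0.675, 0.019, 0.1]]
0.2 [[0.665, 0.027, 0.2], [0.659, -0.169, 0.2], [0.662, -0.077, 0.2], [0.8, -0.008, 0.2]] [[0.995, -0.163, 0.2], [1.004, 0.039, 0.2], [0.722, -0.176, 0.2], [0.725, 0.023, 0.2]]
```

View pics/mach.png

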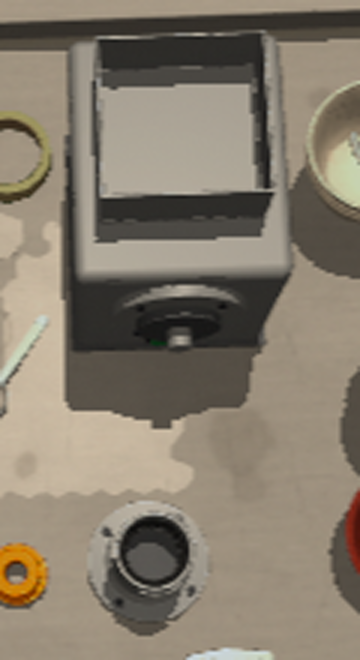

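>>> carry_out([
  [[0,0,0,0,0,-2,0.8],[0,0,0,0,0,-5,0.8],[0,0,0,0,0,-8,0.8],[0,0,0,0,0,-12,0.8],[0,0,0,0,0,-16,0.8],[0,0,0,0,0,-18,0.8]],
])

```text
clock: 4.43
tool_pos: [0.6045, 0.1523, 0.2065]
eef_rot: [0.749, 0.663, 0.003, 0.001]
contact_force: [-0.3, -0.3, -1.3]
opening: 0.148
```

```bash
python3 - <<'E'
from plant import r
from mv import *
s=r.get_state(); show(s)
for x in [((.484,-.12,.23),84),((.484,-.0475,.20),84)]: print(*rel(s,*x))
E
```

```text
t 4.43 pos [0.6045 0.1523 0.2065] yaw 83.07 tilt [0.006 0.003] q [-0.02  0.78 -0.56  1.61  0.5   0.9  -0.88] F [-0.3 -0.3 -1.3] M [ 0.03 -0.09  0.01] op 13.1
[ 0.006 -0.003 -0.016] [-28.48  -8.66  -2.5 ]
[ 0.006 -0.003 -0.016] [-21.29  -9.56   0.52]
```

>>> carry_out([
  [[0,0,0,-2,-1,-1,0.8],[0,0,0,-5.5,-2.5,-2.5,0.8],[0,0,0,-9,-4,-2.5,0.8],[0,0,0,-12.5,-5,-2.5,0.8],[0,0,0,-16,-6,-2.5,0.8],[0,0,0,-19.5,-7,-2.5,0.8],[0,0,0,-23,-8,-2.5,0.8],[0,0,0,-26.5,-8.7,-2.5,0.8],[0,0,0,-28.5,-8.7,-2.5,0.8],[0,0,0,-28.5,-8.7,-2.5,0.8]],
])

```text
clock: 5.27
tool_pos: [0.48, -0.1275, 0.2261]
eef_rot: [0.752, 0.66, -0.002, 0.001]
contact_force: [0.7, 0.9, -1.2]
opening: 0.146
```

```bash
python3 - <<'E'
from plant import r
from fit import *; from mv import *
d=r.snapshot("wrist"); d=r.snapshot("wrist"); d=r.snapshot("wrist"); s=r.get_state(); show(s)
pickle.dump((s,d),open("w3.pkl","wb"))
f=fit(d,"barrel",.484,-.0475,.01); print(f)
im=overlay(d,"barrel",f[0],f[1],(0,0,512,384),1.5,"b1.png")
for x in [((.484,-.0475,.20),84)]: print(*rel(s,*x))
E
```

```text
t 5.42 pos [ 0.4825 -0.1205  0.2267] yaw 83.08 tilt [0.001 0.001] q [ 0.54  0.61 -0.62  1.95  0.52  0.74 -0.5 ] F [ 0.7  0.4 -1.5] M [-0.   -0.08 -0.07] op 13.0
(np.float64(0.4825), np.float64(-0.0485), np.float64(54259.29003120835))
[ 0.001 -0.001 -0.016] [ 7.27 -0.73  2.67]
```

View pics/b1.png

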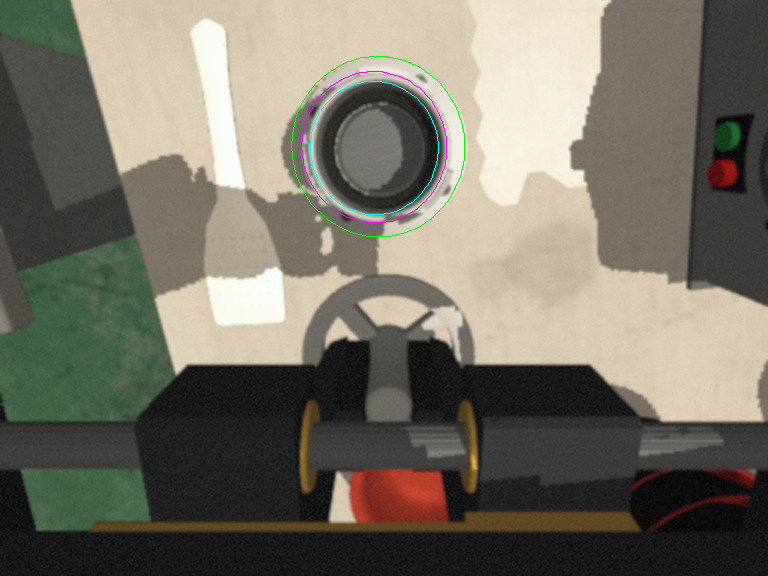

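```bash
python3 - <<'E'
from fit import *; from mv import *
s,d=pickle.load(open("w3.pkl","rb"))
zb=s["tool_pos"][2]-.0232
for dz in (-.003,0,.003):
    M["mandrel"]=[(32,1e3*(zb+dz)+8),(25.5,1e3*(zb+dz)+8)]
    f=fit(d,"mandrel",*s["tool_pos"][:2],.008,.7)
    R0=R.from_quat(s["eef_rot"]); o=R0.inv().apply([f[0]-s["tool_pos"][0],f[1]-s["tool_pos"][1],0]); print(dz,f,o)
    overlay(d,"mandrel",f[0],f[1],(180,160,340,300),4,"g%d.png"%(dz*1e3))
E
```

```text
-0.003 (np.float64(0.4804552276547653), np.float64(-0.12403949076439831), np.float64(28182.999972002515)) [-3.71538229e-03 -1.56394272e-03 -4.19726418e-06]
0 (np.float64(0.4814552276547653), np.float64(-0.12303949076439831), np.float64(28514.778234021556)) [-2.60223252e-03 -6.91649903e-04 -2.51472730e-06]
0.003 (np.float64(0.4809552276547653), np.float64(-0.12203949076439831), np.float64(27622.058239560563)) [-1.66972465e-03 -1.30843923e-03 -2.52380532e-06]
```

View pics/g0.png

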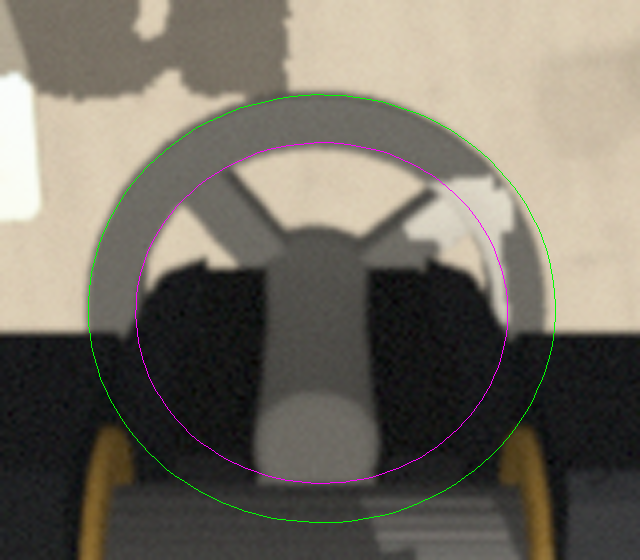

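```bash
python3 - <<'E'
from plant import r
from mv import *
s=r.get_state(); show(s)
for x in [((.4838,-.046,.16),83),((.4838,-.046,.118),83)]: print(*rel(s,*x))
E
```

```text
t 5.42 pos [ 0.4825 -0.1205  0.2267] yaw 83.08 tilt [0.001 0.001] q [ 0.54  0.61 -0.62  1.95  0.52  0.74 -0.5 ] F [ 0.7  0.4 -1.5] M [-0.   -0.08 -0.07] op 13.0
[ 0.001 -0.001  0.001] [ 7.41 -0.77  6.67]
[ 0.001 -0.001  0.001] [ 7.41 -0.78 10.87]
```

>>> carry_out([
  [[0,0,0,3,-0.2,0,0.8],[0,0,0,6,-0.5,2,0.8],[0,0,0,7.4,-0.8,4,0.8],[0,0,0,7.4,-0.8,6,0.8],[0,0,0,7.4,-0.8,7,0.8],[0,0,0,7.4,-0.8,7.5,0.8],[0,0,0,7.4,-0.8,7.5,0.8]],
])

```text
clock: 6.0
tool_pos: [0.483, -0.0452, 0.1506]
eef_rot: [0.748, 0.664, -0.0, -0.001]
contact_force: [-0.4, 0.3, -1.6]
opening: 0.147
```

```bash
python3 - <<'E'
from plant import r
from mv import *
d=r.snapshot("wrist"); s=r.get_state(); show(s)
cv2.imwrite("pics/b2.png",d["pixels"][:,:,::-1])
for x in [((.4838,-.046,.118),83)]: print(*rel(s,*x))
E
```

```text
t 6.05 pos [ 0.4834 -0.0456  0.1513] yaw 83.18 tilt [0. 0.] q [ 0.3   0.71 -0.49  2.06  0.65  0.53 -0.78] F [ 0.3  0.1 -1.1] M [-0.   -0.08 -0.04] op 13.1
[-0.    -0.     0.003] [-0.04  0.05  3.33]
```

View pics/b2.png

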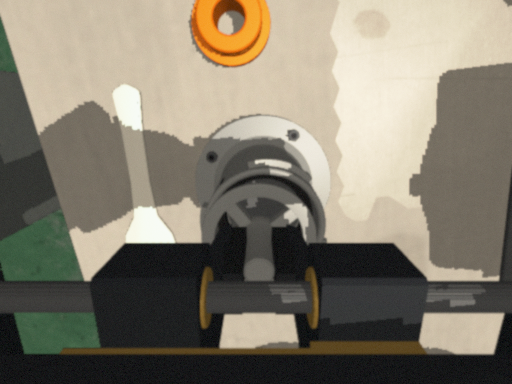

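>>> carry_out([
  [[0,0,0,0,0,1,0.8],[0,0,0,0,0,1.5,0.8],[0,0,0,0,0,2,0.8],[0,0,0,0,0,2.5,0.8],[0,0,0,0,0,3,0.8],[0,0,0,0,0,3.3,0.8],[0,0,0,0,0,3.3,0.8]],
])

```text
clock: 6.63
tool_pos: [0.4843, -0.0468, 0.1182]
eef_rot: [0.749, 0.663, 0.001, 0.001]
contact_force: [3.6, -0.7, -1.2]
opening: 0.149
```

```bash
python3 - <<'E'
from plant import r
from mv import *
d=r.snapshot("wrist"); s=r.get_state(); show(s)
cv2.imwrite("pics/b3.png",d["pixels"][:,:,::-1])
E
```

```text
t 6.68 pos [ 0.4843 -0.0468  0.1183] yaw 83.06 tilt [0.002 0.   ] q [ 0.26  0.76 -0.42  2.08  0.71  0.44 -0.84] F [ 3.4 -1.5 -2.2] M [-0.3  -0.96 -0.02] op 13.1
```

View pics/b3.png

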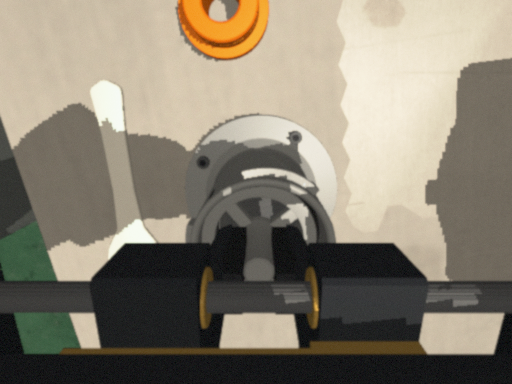

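>>> carry_out([
  [[0,0,0,0,0,0,2.2],[0,0,0,0,0,0,2.4],[0,0,0,0,0,0,2.4],[0,0,0,0,0,-1.5,2.4],[0,0,0,0,0,-4,2.4],[0,0,0,0,0,-8,4],[0,0,0,-2,0,-10,6],[0,0,0,-5,0,-11,8],[0,0,0,-7,0,-11,8.8],[0,0,0,-7,0,-11,8.8]],
])

```text
clock: 7.52
tool_pos: [0.473, -0.1215, 0.2283]
eef_rot: [0.751, 0.66, -0.002, 0.001]
contact_force: [-0.5, -0.1, -0.4]
opening: 0.628
```

```bash
python3 - <<'E'
from plant import r
from fit import *; from mv import *
d=r.snapshot("wrist"); d=r.snapshot("wrist"); s=r.get_state(); show(s)
pickle.dump((s,d),open("w4.pkl","wb"))
f=fit(d,"barrel",.484,-.0475,.01); print(f)
M["mandrel"]=[(32,103),(25.5,103),(7,137)]
f2=fit(d,"mandrel",.484,-.0475,.01); print(f2)
overlay(d,"mandrel",f2[0],f2[1],(180,30,330,180),4,"b4.png")
print(rel(s,(.4075,.185,.2),83))
E
```

```text
t 7.62 pos [ 0.4738 -0.1167  0.228 ] yaw 82.97 tilt [-0.001  0.   ] q [ 0.54  0.6  -0.63  1.98  0.52  0.73 -0.52] F [ 0.2  1.3 -0. ] M [-0.03 -0.13 -0.03] op 63.6
(np.float64(0.484), np.float64(-0.049), np.float64(53334.047211794394))
(np.float64(0.4835), np.float64(-0.0485), np.float64(69813.15889088824))
(array([-0.001, -0.   , -0.001]), array([ 29.13, -10.27,   2.81]))
```

View pics/b4.png

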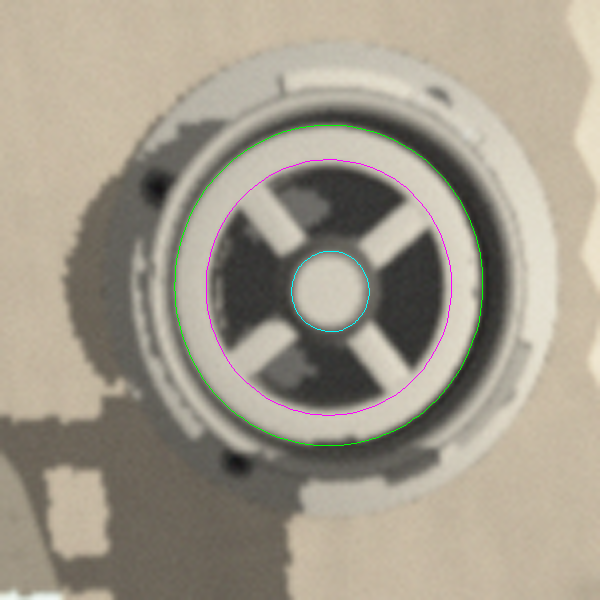

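```bash
python3 - <<'E'
from fit import *
s,d=pickle.load(open("w4.pkl","rb"))
t,sd=pickle.load(open("ts.pkl","rb"))
def unwrap(d,cx,cy,z,r0,r1,fn):
    th=np.radians(np.arange(-180,180,.5)); rr=np.linspace(r1,r0,60)
    T,RR=np.meshgrid(th,rr)
    P=np.stack([cx+RR*np.cos(T),cy+RR*np.sin(T),0*T+z],-1).reshape(-1,3)
    q=proj(d,P).astype(np.float32).reshape(60,-1,2)
    im=cv2.remap(d["pixels"],q[...,0],q[...,1],cv2.INTER_CUBIC)[:,:,::-1]
    im=cv2.resize(np.ascontiguousarray(im),(720,180))
    for a in range(-180,180,30):
        cv2.line(im,((a+180)*2,0),((a+180)*2,6),(0,0,255),1); cv2.putText(im,str(a),((a+180)*2,16),0,.35,(0,0,255))
    return im
a=unwrap(d,.4837,-.0487,.106,.030,.050,"")
# cylinder wall unwrap from side cam: theta vs z at r=.038
th=np.radians(np.arange(-180,180,.5)); zz=np.linspace(.116,.08,60)
T,Z=np.meshgrid(th,zz); out=[a]
for cam_,c in ((sd,(.483,-.048)),(t,(.483,-.048))):
    P=np.stack([c[0]+.039*np.cos(T),c[1]+.039*np.sin(T),Z],-1).reshape(-1,3)
    q=proj(cam_,P).astype(np.float32).reshape(60,-1,2)
    im=cv2.remap(cam_["pixels"],q[...,0],q[...,1],cv2.INTER_CUBIC)[:,:,::-1]
    out.append(cv2.resize(np.ascontiguousarray(im),(720,180)))
cv2.imwrite("pics/unw.png",np.vstack(out))
E
```

```text
(no output)
```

View pics/unw.png

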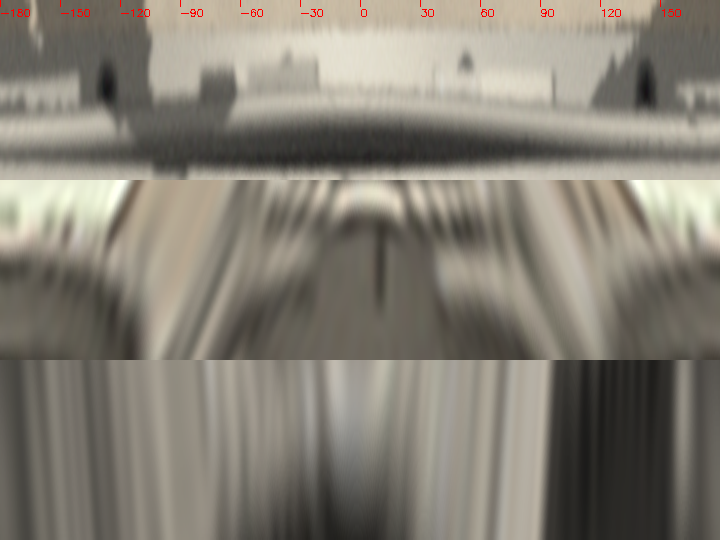

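>>> carry_out([
  [[0,0,0,3,-0.5,0,8.8],[0,0,0,6.5,-2,0,8.8],[0,0,0,10,-3.5,0,8.8],[0,0,0,13.5,-4.5,0,8.8],[0,0,0,17,-6,0,8.8],[0,0,0,20.5,-7.5,1,8.8],[0,0,0,24,-8.8,3,8.8],[0,0,0,27,-9.6,5,8.8],[0,0,0,29,-10.3,7.5,8.8],[0,0,0,29,-10.3,8.5,8.8]],
])

```text
clock: 8.45
tool_pos: [0.4042, 0.1915, 0.1412]
eef_rot: [0.745, 0.667, 0.0, -0.003]
contact_force: [-0.0, 0.5, 0.7]
opening: 0.997
```

```bash
python3 - <<'E'
from plant import r
from fit import *; from mv import *
d=r.snapshot("wrist"); d=r.snapshot("wrist"); d=r.snapshot("wrist"); s=r.get_state(); show(s)
pickle.dump((s,d),open("w5.pkl","wb"))
f=fit(d,"die",.4075,.185,.01); print(f)
overlay(d,"die",f[0],f[1],(0,0,512,384),1.5,"d1.png")
print(rel(s,(f[0],f[1],.028),83))
E
```

```text
t 8.6 pos [0.4058 0.1849 0.1425] yaw 83.27 tilt [-0.003 -0.001] q [-0.28  0.68 -0.4   2.18  0.67  0.41 -1.34] F [-0.5 -0.3 -0.2] M [-0.01 -0.1  -0.01] op 88.3
(np.float64(0.4085), np.float64(0.1835), np.float64(63831.079148284065))
(array([-0.003,  0.002,  0.005]), array([-0.09,  0.32, 11.45]))
```

View pics/d1.png

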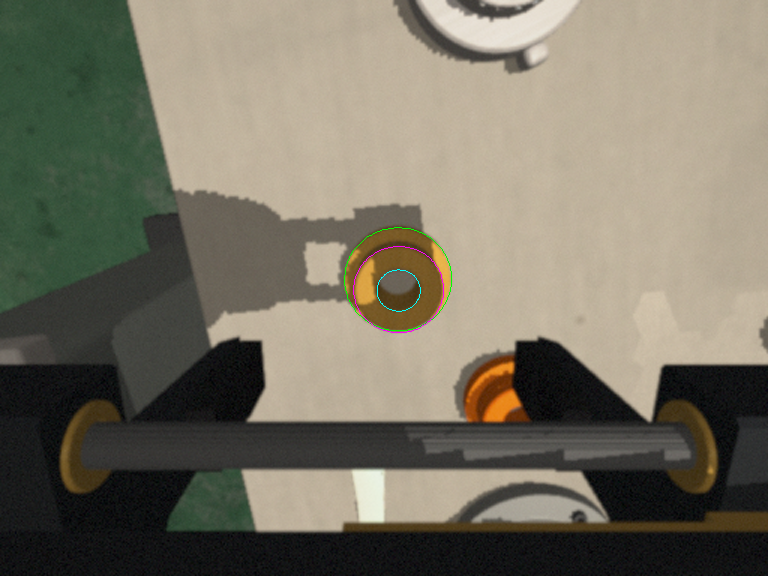

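>>> carry_out([
  [[0,0,0,0,0.3,2,7],[0,0,0,0,0.3,5,7],[0,0,0,0,0.3,8,7],[0,0,0,0,0.3,10.5,7],[0,0,0,0,0.3,11.4,7],[0,0,0,0,0.3,11.4,6],[0,0,0,0,0.3,11.4,5],[0,0,0,0,0.3,11.4,4.5],[0,0,0,0,0.3,11.4,4.3],[0,0,0,0,0.3,11.4,4.3]],
], force=35)

```text
clock: 9.43
tool_pos: [0.411, 0.1835, 0.0297]
eef_rot: [0.749, 0.663, 0.001, 0.0]
contact_force: [0.6, -0.4, -1.3]
opening: 0.552
```

```bash
python3 - <<'E'
from plant import r
from mv import *
s=r.get_state(); show(s)
for x in [((.43,.08,.24),83),((.4835,-.11,.245),83)]: print(*rel(s,*x))
E
```

```text
t 9.43 pos [0.411  0.1835 0.0297] yaw 82.99 tilt [0.001 0.001] q [-0.49  0.91 -0.06  2.22  1.36  0.05 -2.  ] F [ 0.6 -0.4 -1.3] M [-0.07 -0.08  0.02] op 48.7
[ 0.001 -0.001 -0.   ] [-10.03   3.17 -21.04]
[ 0.001 -0.001 -0.   ] [-28.23  10.8  -21.54]
```

>>> carry_out([
  [[0,0,0,0,0,-2,4.3],[0,0,0,0,0,-5,4.3],[0,0,0,0,0,-9,4.3],[0,0,0,0,0,-13,4.3],[0,0,0,-1,0.5,-17,4.3],[0,0,0,-3,1.5,-20,4.3],[0,0,0,-6,2.5,-21.5,4.3],[0,0,0,-9.5,3.5,-21.5,4.3],[0,0,0,-13,5,-21.5,4.3],[0,0,0,-16.5,6.5,-21.5,4.3]],
])

```text
clock: 10.27
tool_pos: [0.4543, 0.0098, 0.2449]
eef_rot: [0.748, 0.663, -0.0, 0.0]
contact_force: [1.1, 0.1, -3.0]
opening: 0.554
```

>>> carry_out([
  [[0,0,0,-3.5,1.3,0,4.3],[0,0,0,-7,2.7,0,4.3],[0,0,0,-10,4,0,4.3],[0,0,0,-11.7,4.3,0,4.3],[0,0,0,-11.7,4.3,0,4.3],[0,0,0,-11.7,4.3,0,4.3]],
])

```text
clock: 10.77
tool_pos: [0.4825, -0.1104, 0.244]
eef_rot: [0.75, 0.662, -0.0, -0.001]
contact_force: [0.1, 0.4, -3.0]
opening: 0.555
```

```bash
python3 - <<'E'
from plant import r
from fit import *; from mv import *
d=r.snapshot("wrist"); d=r.snapshot("wrist"); s=r.get_state(); show(s)
pickle.dump((s,d),open("w6.pkl","wb"))
f=fit(d,"barrel",.484,-.0485,.01); print(f)
zb=s["tool_pos"][2]-.0297
M["die"]=[(32,1e3*zb+17),(25,1e3*zb+37),(12,1e3*zb+37)]
f2=fit(d,"die",*s["tool_pos"][:2],.008,.7); R0=R.from_quat(s["eef_rot"]); print(f2,R0.inv().apply([f2[0]-s["tool_pos"][0],f2[1]-s["tool_pos"][1],0]))
overlay(d,"die",f2[0],f2[1],(0,0,512,384),1.5,"d2.png")
g=(f[0]-f2[0]+s["tool_pos"][0],f[1]-f2[1]+s["tool_pos"][1]); print(g,rel(s,(*g,.18),83))
E
```

```text
t 10.87 pos [ 0.483  -0.1081  0.2444] yaw 83.16 tilt [-0.001  0.001] q [ 0.64  0.63 -0.83  1.93  0.62  0.85 -0.64] F [-0.4  1.1 -2.5] M [ 0.02 -0.1   0.01] op 48.8
(np.float64(0.4835), np.float64(-0.049), np.float64(53080.340364510485))
(np.float64(0.481493539882428), np.float64(-0.10857436620291397), np.float64(48821.60579976288)) [-6.75128253e-04 -1.42975584e-03  2.70452205e-07]
(np.float64(0.485), np.float64(-0.0485)) (array([-0.001, -0.001,  0.003]), array([ 5.93, -0.51,  6.45]))
```

View pics/d2.png

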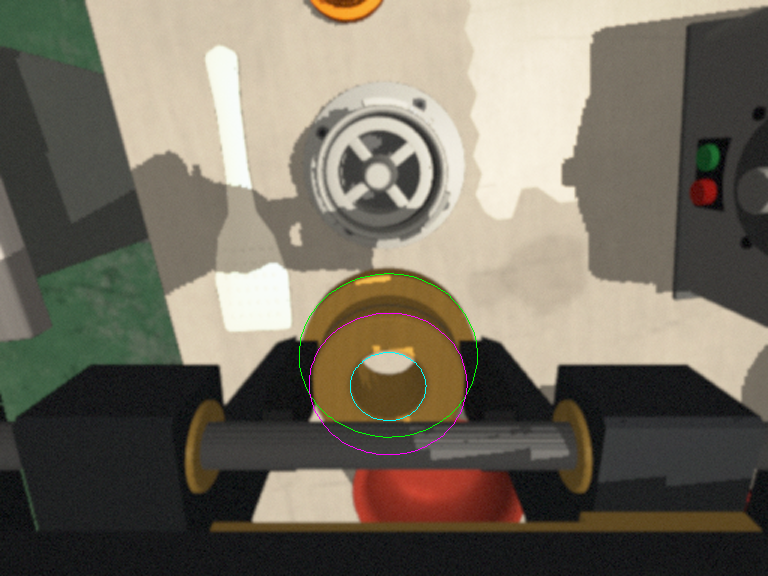

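>>> carry_out([
  [[0,0,0,3,-0.2,0,4.3],[0,0,0,5.5,-0.4,1,4.3],[0,0,0,5.9,-0.5,3.5,4.3],[0,0,0,5.9,-0.5,5.5,4.3],[0,0,0,5.9,-0.5,6.5,4.3],[0,0,0,5.9,-0.5,6.5,4.3],[0,0,0,5.9,-0.5,6.5,4.3]],
])

```text
clock: 11.45
tool_pos: [0.4857, -0.0495, 0.1794]
eef_rot: [0.748, 0.664, -0.0, -0.0]
contact_force: [-0.7, 0.5, -1.8]
opening: 0.559
```

```bash
python3 - <<'E'
from plant import r
from mv import *
d=r.snapshot("wrist"); s=r.get_state(); show(s)
cv2.imwrite("pics/d3.png",d["pixels"][:,:,::-1])
for x in [((.4845,-.0485,.133),83)]: print(*rel(s,*x))
E
```

```text
t 11.5 pos [ 0.4862 -0.0496  0.18  ] yaw 83.1 tilt [0.001 0.   ] q [ 0.45  0.71 -0.73  2.02  0.74  0.69 -0.88] F [ 0.1 -0.2 -2. ] M [-0.05 -0.1  -0.04] op 48.7
[ 0.001 -0.     0.002] [ 0.09 -0.19  4.7 ]
```

View pics/d3.png

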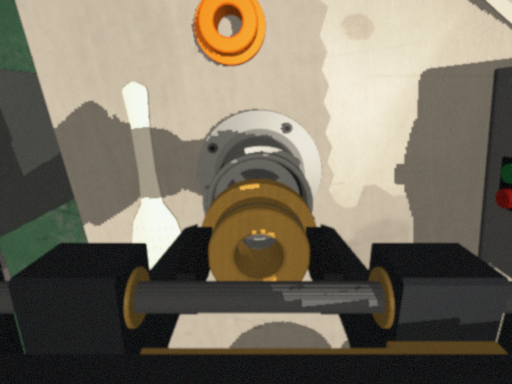

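>>> carry_out([
  [[0,0,0,0.1,-0.1,1,4.3],[0,0,0,0.1,-0.1,2,4.3],[0,0,0,0.1,-0.1,2.8,4.3],[0,0,0,0.1,-0.1,3.3,4.3],[0,0,0,0.1,-0.1,3.8,4.3],[0,0,0,0.1,-0.1,4.3,4.3],[0,0,0,0.1,-0.1,4.6,4.3],[0,0,0,0.1,-0.1,4.6,4.3]],
])

```text
clock: 12.17
tool_pos: [0.4849, -0.049, 0.1329]
eef_rot: [0.749, 0.663, -0.0, 0.0]
contact_force: [0.5, 0.4, -2.8]
opening: 0.553
```

```bash
python3 - <<'E'
from plant import r
from mv import *
d=r.snapshot("wrist"); s=r.get_state(); show(s)
cv2.imwrite("pics/d4.png",d["pixels"][:,:,::-1])
E
```

```text
t 12.22 pos [ 0.485  -0.0489  0.1331] yaw 83.08 tilt [ 0. -0.] q [ 0.39  0.78 -0.64  2.06  0.85  0.59 -0.98] F [-1.  -0.9 -3. ] M [ 0.02 -0.1   0.01] op 48.6
```

View pics/d4.png

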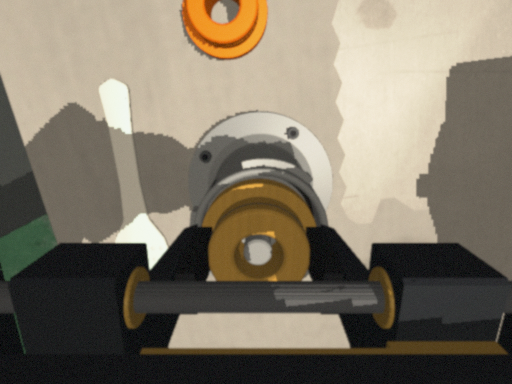

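>>> carry_out([
  [[0,0,0,0,0,0,5.5],[0,0,0,0,0,0,6.5],[0,0,0,0,0,0,7],[0,0,0,0,0,-2,7],[0,0,0,0,0,-5,8],[0,0,0,0,0,-9,8.8],[0,0,0,0,0,-11,8.8],[0,0,0,0,0,-11.5,8.8],[0,0,0,0,0,-11.5,8.8]],
])

```text
clock: 12.97
tool_pos: [0.4858, -0.049, 0.2497]
eef_rot: [0.749, 0.663, 0.001, 0.001]
contact_force: [-0.4, -0.2, 0.1]
opening: 0.995
```

```bash
python3 - <<'E'
from plant import r
from fit import *; from mv import *
d=r.snapshot("wrist"); d=r.snapshot("wrist"); s=r.get_state(); show(s)
pickle.dump((s,d),open("w7.pkl","wb"))
M["die"]=[(32,120),(25,140),(12,140)]
f=fit(d,"barrel",.484,-.0485,.01); print(f)
f2=fit(d,"die",.4835,-.049,.008,.7); print(f2)
overlay(d,"die",f2[0],f2[1],(180,120,340,280),3.7,"d5.png")
for x in [((.477,.345,.2),83),((.477,.30,.2),83)]: print(rel(s,*x))
E
```

```text
t 13.07 pos [ 0.4843 -0.0495  0.2475] yaw 83.05 tilt [-0.001 -0.001] q [ 0.52  0.62 -0.83  1.95  0.61  0.84 -0.76] F [-0.   0.9  0.1] M [-0.04 -0.01 -0.01] op 87.8
(np.float64(0.4835), np.float64(-0.05), np.float64(49351.54635510395))
(np.float64(0.484), np.float64(-0.049), np.float64(68452.78506246212))
(array([-0.001,  0.001,  0.001]), array([39.07, -5.49,  4.72]))
(array([-0.001,  0.001,  0.001]), array([34.6 , -4.95,  4.72]))
```

View pics/d5.png

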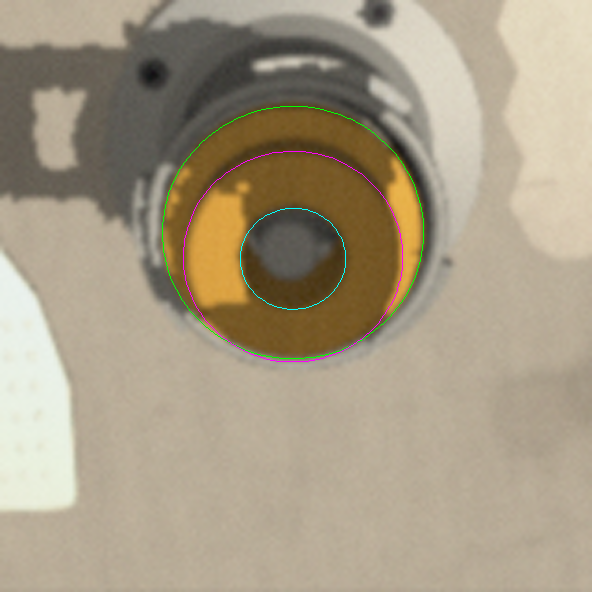

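>>> carry_out([
  [[0,0,-0.12,3,-0.4,0,8.8],[0,0,-0.24,7,-0.8,0,8.8],[0,0,-0.36,11,-1.4,0,8.8],[0,0,-0.48,15,-2,0,8.8],[0,0,-0.6,19,-2.6,0,8.8],[0,0,-0.72,23,-3.2,0,8.8],[0,0,-0.84,27,-3.8,1,8.8],[0,0,-0.96,31,-4.3,2.5,8.8],[0,0,-1.08,35,-4.9,4,8.8],[0,0,-1.2,39,-5.5,5,8.8]],
])

```text
clock: 13.9
tool_pos: [0.4764, 0.3425, 0.1953]
eef_rot: [0.24, 0.971, -0.002, -0.001]
contact_force: [0.7, -1.5, 0.4]
opening: 1.0
```

>>> carry_out([
  [[0,0,-0.12,0,0,0,8.8],[0,0,-0.24,0,0,0.5,8.8],[0,0,-0.34,0,0,1,8.8],[0,0,-0.34,0,0,1,8.8],[0,0,-0.34,0,0,1,8.8]],
])

```text
clock: 14.32
tool_pos: [0.4767, 0.3415, 0.187]
eef_rot: [0.077, 0.997, -0.001, -0.001]
contact_force: [0.1, 0.6, -0.1]
opening: 1.0
```

```bash
python3 - <<'E'
from plant import r
from fit import *; from mv import *
d=r.snapshot("wrist"); d=r.snapshot("wrist"); s=r.get_state(); show(s)
pickle.dump((s,d),open("w8.pkl","wb"))
f=fit(d,"nut",.477,.343,.012); print(f)
overlay(d,"nut",f[0],f[1],(0,0,512,384),1.5,"n1.png")
print(rel(s,(f[0],f[1],.1),171))
E
```

```text
t 14.42 pos [0.4773 0.3418 0.1883] yaw 171.17 tilt [-0.001 -0.001] q [-0.15  0.93 -1.08  1.72  0.92  1.09 -0.11] F [-0.   0.  -0.5] M [ 0.07 -0.14 -0.05] op 88.1
(np.float64(0.4755), np.float64(0.34550000000000003), np.float64(59381.516636170665))
(array([-0.001, -0.001,  0.003]), array([0.22, 0.35, 8.83]))
```

View pics/n1.png

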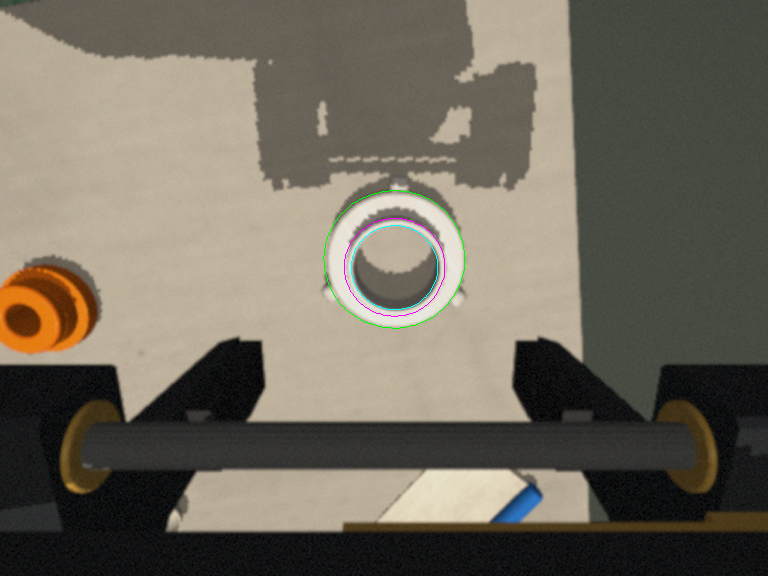

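```bash
python3 - <<'E'
from fit import *
s,d=pickle.load(open("w8.pkl","rb"))
uv=(np.array([(400,183),(328,292),(458,297)])+.5)/1.5-.5
for z in (.005,.013,.02):
    P=back(d,uv,z)-[.4755,.3455,0]; print(z,np.hypot(P[:,0],P[:,1]).round(4),np.degrees(np.arctan2(P[:,1],P[:,0])).round(1), P[:,:2].mean(0)+[.4755,.3455])
crop(d,200,100,330,220,5,"n2.png")
E
```

```text
0.005 [0.0509 0.0556 0.0572] [166.3 -68.9  47.6] [0.47853043 0.34628649]
0.013 [0.0514 0.0535 0.0547] [166.6 -70.6  49.1] [0.47670488 0.34645531]
0.02 [0.0518 0.0516 0.0526] [166.8 -72.2  50.5] [0.47510753 0.34660303]
```

View pics/n2.png

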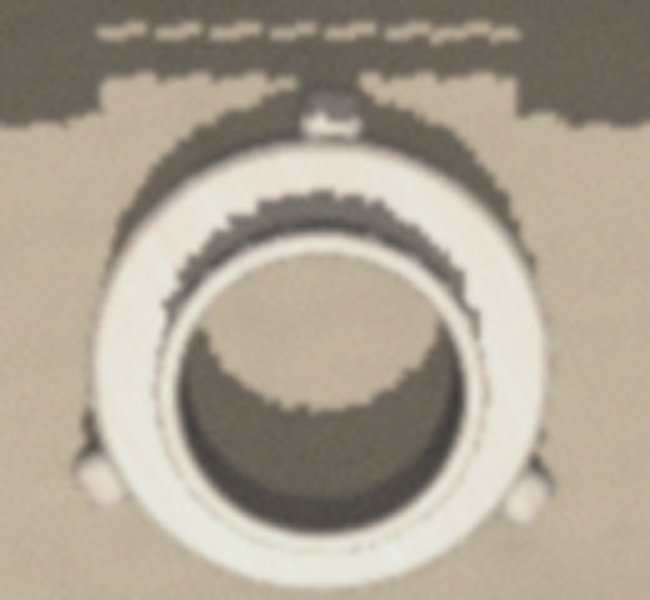

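>>> carry_out([
  [[0,0,0,0.1,0.2,3,8.2],[0,0,0,0.2,0.4,7,8],[0,0,0,0.2,0.4,11,8],[0,0,0,0.2,0.4,14,8],[0,0,0,0.2,0.4,15.1,8],[0,0,0,0.2,0.4,15.1,7],[0,0,0,0.2,0.4,15.1,6.2],[0,0,0,0.2,0.4,15.1,5.8],[0,0,0,0.2,0.4,15.1,5.6],[0,0,0,0.2,0.4,15.1,5.6]],
], force=40)

```text
clock: 15.25
tool_pos: [0.4766, 0.3469, 0.039]
eef_rot: [0.076, 0.997, 0.001, 0.001]
contact_force: [0.4, -0.2, 2.9]
opening: 0.713
```

```bash
python3 - <<'E'
from plant import r
from mv import *
d=r.snapshot("wrist");s=r.get_state(); show(s)
cv2.imwrite("pics/n3.png",d["pixels"][:,:,::-1])
for x in [((.4838,-.0,.25),131),((.4838,-.049,.25),131)]: print(*rel(s,*x))
E
```

```text
t 15.3 pos [0.4766 0.3469 0.0389] yaw 171.27 tilt [0.001 0.001] q [-0.22  1.12 -0.92  1.78  1.16  0.9  -0.29] F [0.2 0.1 3.5] M [ 0.01 -0.11 -0.09] op 63.0
[0.002 0.001 0.703] [ -6.   -34.15 -21.15]
[0.002 0.001 0.703] [ -6.75 -38.99 -21.16]
```

View pics/n3.png

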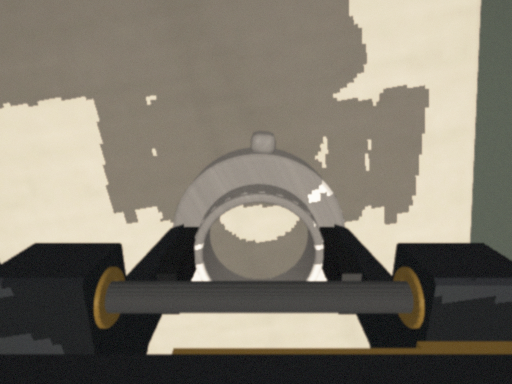

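>>> carry_out([
  [[0,0,0,0,0,-3,5.6],[0,0,0,0,0,-7,5.6],[0,0,0,0,0,-11,5.6],[0,0,0,0,0,-15,5.6],[0,0,0.06,0,-2,-18.5,5.6],[0,0,0.12,0,-5,-21,5.6],[0,0,0.2,0,-9,-22,5.6],[0,0,0.28,-1,-13,-22,5.6],[0,0,0.36,-2,-17,-22,5.6],[0,0,0.44,-4,-21,-22,5.6]],
])

```text
clock: 16.13
tool_pos: [0.4811, 0.1332, 0.2582]
eef_rot: [0.292, 0.956, -0.001, -0.0]
contact_force: [0.3, 0.4, -2.4]
opening: 0.712
```

```bash
python3 - <<'E'
from plant import r
from mv import *
s=r.get_state(); show(s)
for x in [((.53,-.102,.26),131),]: print(*rel(s,*x))
E
```

```text
t 16.13 pos [0.4811 0.1332 0.2582] yaw 146.01 tilt [-0.001 -0.002] q [ 0.28  0.71 -1.1   1.9   0.76  1.02 -0.18] F [ 0.3  0.4 -2.4] M [ 0.01 -0.25  0.09] op 62.7
[-0.002  0.001  0.262] [-17.21 -16.77  -0.13]
```

>>> carry_out([
  [[0,0,0.06,-2.2,-2.2,0,5.6],[0,0,0.12,-4.8,-4.8,0,5.6],[0,0,0.18,-7.5,-7.5,0,5.6],[0,0,0.24,-10,-10,0,5.6],[0,0,0.26,-12.7,-12.5,0,5.6],[0,0,0.26,-15.5,-15.2,0,5.6],[0,0,0.26,-17.2,-16.8,0,5.6],[0,0,0.26,-17.2,-16.8,0,5.6],[0,0,0.26,-17.2,-16.8,0,5.6]],
])

```text
clock: 16.88
tool_pos: [0.5314, -0.1015, 0.2573]
eef_rot: [0.415, 0.91, -0.0, -0.001]
contact_force: [0.2, 0.2, -3.7]
opening: 0.715
```

```bash
python3 - <<'E'
from plant import r
from fit import *; from mv import *
d=r.snapshot("wrist"); d=r.snapshot("wrist"); s=r.get_state(); show(s)
pickle.dump((s,d),open("w9.pkl","wb"))
M["die"]=[(32,120),(25,140),(12,140)]
M["barrel"]=[(64,13)]
f=fit(d,"die",.484,-.049,.01); fb=fit(d,"barrel",.484,-.049,.01);print(f,fb)
zb=s["tool_pos"][2]-.039
M["nut"]=[(47.5,1e3*zb+26),(32,1e3*zb+44),(27.5,1e3*zb+44)]
f2=fit(d,"nut",*s["tool_pos"][:2],.008,.7); R0=R.from_quat(s["eef_rot"]); print(f2,R0.inv().apply([f2[0]-s["tool_pos"][0],f2[1]-s["tool_pos"][1],0]))
im=overlay(d,"nut",f2[0],f2[1],(0,0,512,384),1.5,"n4.png")
for P in pts("die",*f[:2]): cv2.polylines(im,[np.round((proj(d,P)+.5)*1.5-.5).astype(np.int32)],True,(0,0,255),1)
for P in pts("barrel",*fb[:2]): cv2.polylines(im,[np.round((proj(d,P)+.5)*1.5-.5).astype(np.int32)],True,(255,0,0),1)
cv2.imwrite("pics/n4.png",im)
g=(f[0]-f2[0]+s["tool_pos"][0],f[1]-f2[1]+s["tool_pos"][1]); print(g,rel(s,(*g,.20),131))
E
```

```text
t 16.98 pos [ 0.5315 -0.0985  0.258 ] yaw 131.29 tilt [-0.     0.001] q [ 0.69  0.75 -1.06  1.78  0.75  1.07  0.08] F [ 0.1 -0.4 -2.3] M [ 0.09 -0.09  0.01] op 62.9
(np.float64(0.4835), np.float64(-0.049), np.float64(55962.406825227765)) (np.float64(0.4745), np.float64(-0.0545), np.float64(14364.591983232789))
(np.float64(0.5310073236372841), np.float64(-0.09954453672363194), np.float64(44195.087722300275)) [-4.21465266e-04 -1.03555132e-03 -7.04543460e-07]
(np.float64(0.48399999999999993), np.float64(-0.048)) (array([ 0.   , -0.001,  0.005]), array([ 6.93, -0.24,  5.8 ]))
```

View pics/n4.png

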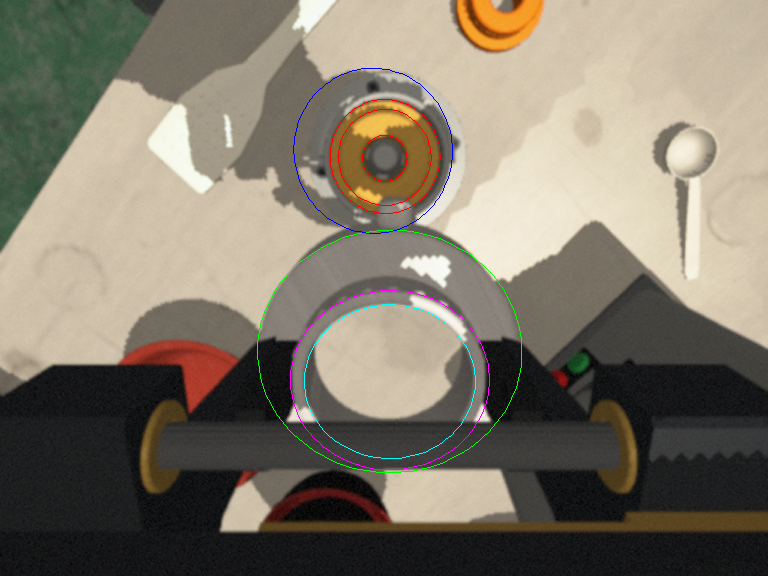

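```bash
python3 - <<'E'
from fit import *; from mv import *
s,d=pickle.load(open("w9.pkl","rb"))
zb=s["tool_pos"][2]-.039
crop(d,190,110,330,260,5,"n5.png")
c=np.array([.531,-.0990])
for a in (122,125,128,131):
    P=np.array([[c[0]+.057*np.cos(np.radians(a)),c[1]+.057*np.sin(np.radians(a)),zb+z] for z in (0.02,)])
    print(a,proj(d,P)*1.5)
E
```

```text
122 [[416.97311173 199.65633062]]
125 [[408.25657622 198.46774508]]
128 [[399.47479044 197.74281493]]
131 [[390.65913353 197.48474773]]
```

View pics/n5.png

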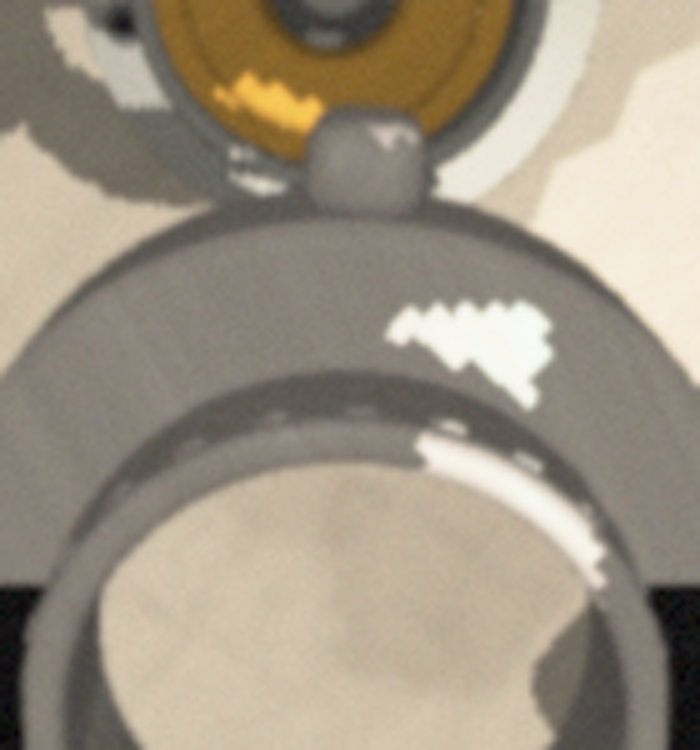

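>>> carry_out([
  [[0,0,0,3,0,0,5.6],[0,0,0,6,-0.2,0.5,5.6],[0,0,0,6.9,-0.2,2.5,5.6],[0,0,0,6.9,-0.2,4.5,5.6],[0,0,0,6.9,-0.2,5.8,5.6],[0,0,0,6.9,-0.2,5.8,5.6],[0,0,0,6.9,-0.2,5.8,5.6]],
])

```text
clock: 17.57
tool_pos: [0.4846, -0.0477, 0.2001]
eef_rot: [0.412, 0.911, 0.0, -0.0]
contact_force: [0.4, 0.2, -2.9]
opening: 0.713
```

```bash
python3 - <<'E'
from plant import r
from mv import *
d=r.snapshot("wrist");s=r.get_state(); show(s)
cv2.imwrite("pics/n6.png",d["pixels"][:,:,::-1])
for x in [((.484,-.048,.15),131),((.484,-.048,.139),131)]: print(*rel(s,*x))
E
```

```text
t 17.62 pos [ 0.4853 -0.0478  0.2006] yaw 131.32 tilt [0.001 0.001] q [ 0.59  0.76 -1.    2.    0.85  0.87 -0.17] F [ 0.2 -0.2 -2.5] M [-0.02 -0.15 -0.04] op 62.9
[0.001 0.    0.006] [ 0.07 -0.11  5.06]
[0.001 0.    0.006] [ 0.07 -0.12  6.16]
```

View pics/n6.png

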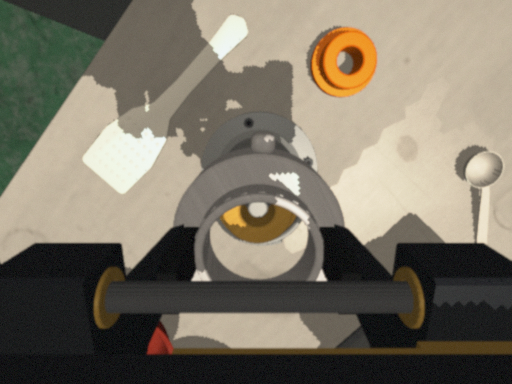

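>>> carry_out([
  [[0,0,0,0.1,-0.1,1.5,5.6],[0,0,0,0.1,-0.1,3,5.6],[0,0,0,0.1,-0.1,4,5.6],[0,0,0,0.1,-0.1,4.6,5.6],[0,0,0,0.1,-0.1,5.1,5.6],[0,0,0,0.1,-0.1,5.5,5.6],[0,0,0,0.1,-0.1,5.8,5.6],[0,0,0,0.1,-0.1,5.8,5.6]],
])

```text
clock: 18.28
tool_pos: [0.484, -0.0487, 0.1418]
eef_rot: [0.413, 0.911, 0.0, 0.0]
contact_force: [1.1, 0.3, -1.9]
opening: 0.711
```

```bash
python3 - <<'E'
from plant import r
from mv import *
s=r.get_state(); show(s)
E
```

```text
t 18.28 pos [ 0.484  -0.0487  0.1418] yaw 131.2 tilt [0.001 0.001] q [ 0.54  0.84 -0.9   2.05  1.    0.77 -0.29] F [ 1.1  0.3 -1.9] M [ 0.08 -0.18  0.  ] op 62.6
```

>>> carry_out([
  [[0,0,0,0,0,0.15,5.6],[0,0,0,0,0,0.3,5.6],[0,0,0,0,0,0.35,5.6],[0,0,0,0,0,0.35,5.6]],
])

```text
clock: 18.62
tool_pos: [0.484, -0.0488, 0.1389]
eef_rot: [0.413, 0.911, 0.0, 0.001]
contact_force: [0.7, 0.2, 2.1]
opening: 0.709
```

```bash
python3 - <<'E'
from plant import r
from mv import *
s=r.get_state(); show(s)
E
```

```text
t 18.62 pos [ 0.484  -0.0488  0.1389] yaw 131.2 tilt [0.001 0.   ] q [ 0.53  0.84 -0.9   2.06  1.01  0.76 -0.29] F [0.7 0.2 2.1] M [ 0.06 -0.19 -0.06] op 62.5
```

>>> carry_out([
  [[0,0,0,0,0,0,5.3],[0,0,0,0,0,0,5.3],[0,0,0.07,0,0,0,5.3],[0,0,0.15,0,0,0.02,5.3],[0,0,0.23,0,0,0.05,5.3],[0,0,0.31,0,0,0.07,5.3],[0,0,0.39,0,0,0.1,5.3],[0,0,0.47,0,0,0.12,5.3],[0,0,0.55,0,0,0.15,5.3],[0,0,0.63,0,0,0.18,5.3]],
], force=60)

```text
clock: 19.45
tool_pos: [0.4848, -0.0486, 0.1376]
eef_rot: [0.676, 0.737, 0.001, 0.001]
contact_force: [2.0, 0.5, 9.2]
opening: 0.711
```

```bash
python3 - <<'E'
from plant import r
from mv import *
d=r.snapshot("wrist");s=r.get_state(); show(s)
cv2.imwrite("pics/n7.png",d["pixels"][:,:,::-1])
print(rel(s,(.484,-.0488,.136),131.2-80))
E
```

```text
t 19.5 pos [ 0.4848 -0.0486  0.1377] yaw 94.68 tilt [ 0.003 -0.   ] q [ 0.45  0.79 -0.75  2.06  0.92  0.66 -0.84] F [ 0.3 -0.4  8.7] M [ 0.05 -0.11 -0.04] op 62.7
(array([ 0.003, -0.001,  0.759]), array([-0.01, -0.09,  0.17]))
```

View pics/n7.png

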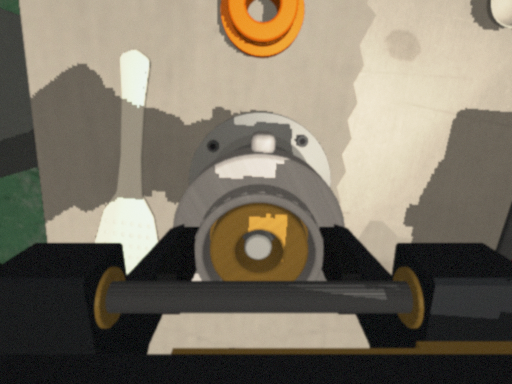

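>>> carry_out([
  [[0,0,0.08,0,0,0.02,5.3],[0,0,0.16,0,0,0.04,5.3],[0,0,0.24,0,0,0.07,5.3],[0,0,0.32,0,0,0.1,5.3],[0,0,0.4,0,0,0.13,5.3],[0,0,0.48,0,0,0.15,5.3],[0,0,0.56,0,0,0.15,5.3],[0,0,0.64,0,0,0.15,5.3]],
])

```text
clock: 20.17
tool_pos: [0.4852, -0.0483, 0.136]
eef_rot: [0.873, 0.487, 0.002, 0.0]
contact_force: [1.5, 1.8, 5.4]
opening: 0.713
```

```bash
python3 - <<'E'
from plant import r
from mv import *
d=r.snapshot("wrist");s=r.get_state(); show(s)
cv2.imwrite("pics/n8.png",d["pixels"][:,:,::-1])
E
```

```text
t 20.22 pos [ 0.4852 -0.0483  0.136 ] yaw 58.06 tilt [0.004 0.001] q [ 0.36  0.75 -0.58  2.06  0.8   0.55 -1.36] F [0.8 1.5 5.4] M [ 0.32 -0.23 -0.05] op 62.5
```

View pics/n8.png

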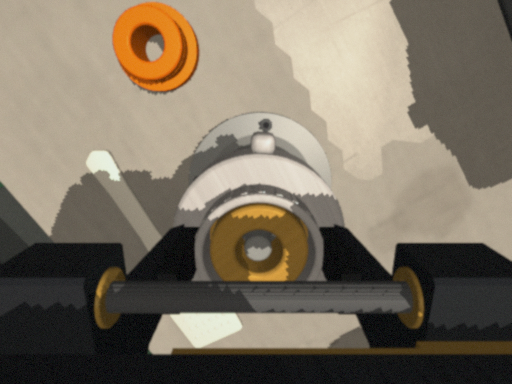

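>>> carry_out([
  [[0,0,0.05,0,0,0,5.3],[0,0,0.1,0,0,0,5.3],[0,0,0.13,0,0,0,5.3],[0,0,0.13,0,0,0,5.3]],
])

```text
clock: 20.55
tool_pos: [0.4864, -0.0482, 0.136]
eef_rot: [0.901, 0.433, 0.003, 0.001]
contact_force: [5.1, 0.0, 4.6]
opening: 0.709
```

```bash
python3 - <<'E'
from plant import r
from mv import *
d=r.snapshot("wrist");s=r.get_state(); show(s)
cv2.imwrite("pics/n9.png",d["pixels"][:,:,::-1])
E
```

```text
t 20.6 pos [ 0.4864 -0.0482  0.136 ] yaw 51.34 tilt [0.006 0.001] q [ 0.34  0.75 -0.55  2.06  0.77  0.53 -1.45] F [5.5 0.4 3.8] M [ 0.09 -0.93  1.09] op 62.6
```

>>> carry_out([
  [[0,0,0,0,0,0,7],[0,0,0,0,0,0,8],[0,0,0,0,0,0,8.5],[0,0,0,0,0,-1,8.8],[0,0,0,0,0,-4,8.8],[0,0,0,0,0,-8,8.8],[0,0,0,0,0,-11,8.8],[0,0,0,0,0,-12,8.8],[0,0,0,0,0,-12,8.8]],
])

```text
clock: 21.35
tool_pos: [0.4846, -0.0491, 0.2576]
eef_rot: [0.903, 0.43, 0.002, 0.001]
contact_force: [0.8, 0.4, -0.6]
opening: 0.997
```

```bash
python3 - <<'E'
from plant import r
from fit import *; from mv import *
d=r.snapshot("wrist"); d=r.snapshot("wrist"); s=r.get_state(); show(s)
sd=r.snapshot("side")
M["nut"]=[(47.5,123),(32,141),(27.5,141)]
f2=fit(d,"nut",.4838,-.049,.008,.7); print(f2)
im=overlay(d,"nut",f2[0],f2[1],(160,90,360,290),2,"x.png")
crop(sd,190,150,290,250,4,"y.png")
cv2.imwrite("pics/n10.png",np.hstack([im,cv2.imread("pics/y.png")]))
# skirt-size/height check
for z in (97,98.5,100,103):
    M["nut"]=[(47.5,z+26),(32,z+44),(27.5,z+44)]; print(z,fit(d,"nut",.4838,-.049,.004,.7)[2])
E
```

```text
t 21.45 pos [ 0.4827 -0.0497  0.2545] yaw 50.95 tilt [-0.001 -0.001] q [ 0.47  0.58 -0.74  1.95  0.53  0.82 -1.24] F [-0.3 -0.1 -0.4] M [ 0.01  0.01 -0.02] op 87.8
(np.float64(0.4843), np.float64(-0.0485), np.float64(62109.94847494843))
97 62109.94847494843
98.5 60828.31637263054
100 59090.40130439091
103 56170.07476565668
```

View pics/n10.png

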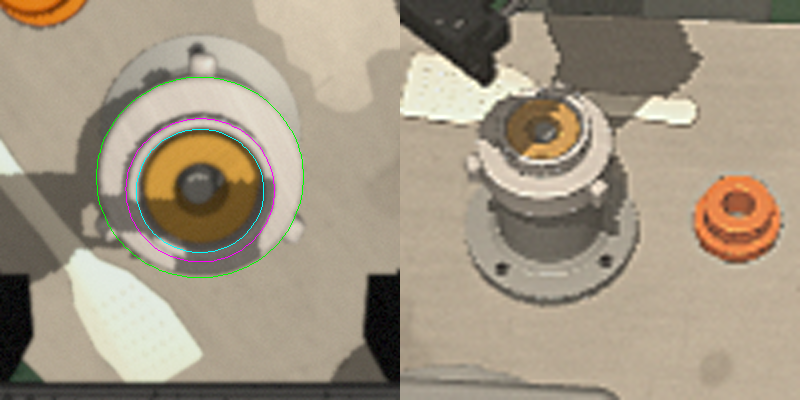

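```bash
python3 - <<'E'
from plant import r
print(r.finish_job())
E
```

```text
the job is handed in; nothing more can be done
None
```

The extruder head is assembled, and I handed the job in at about 21.5 s of the 72 s allowed. The interface gave no verdict.

**What I did:**
- **Mandrel plate:** I set it in the barrel pin up.
- **Die:** I lowered the brass die (the yellow one, not the orange look-alike) over the pin.
- **Ring nut:** I placed it with its lugs in the barrel's gaps, since the camera put the barrel yaw at about 8°. I then turned it about 80° clockwise. The twist on the wrist rose to about 1.1 N m near the expected stop position, so I took that as tight, then let go and lifted clear.

**Last checks:**
- **Nut position:** the final wrist picture puts the nut's axis about 1 mm from the barrel's. Of the four heights tried from 97 to 103 mm, the 97 mm (fully home) height matched best.
- **Drop while screwing:** the gripper went down about 3 mm, as it should.
- **After letting go:** the wrist force was about zero and the gripper was clear. The nut looked level in both the wrist and side pictures.
- **Seat:** I couldn't measure how far the sprung seat is pressed. I inferred it from the nut's drop and from it reaching the stop.
- **Bystanders:** I didn't touch the bowl, spoon, scraper or paddle as far as I saw, but I didn't measure their positions again at the end.

One check disagreed: the outline fit of just the barrel's flange in one wrist picture was about 1 cm off. I ignored it because the die and every other barrel fit agreed within 2 mm. Also, the wrist twist read almost nothing until the stop, although some thread resistance was expected.

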